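# Raise the toe bar with the T-key and lean the specimen mounts on the viewing stand

### The arm

A 7-joint arm with a two-finger parallel gripper is mounted at the origin on the work surface. World frame = base frame: x ahead of the robot, y to its left, z up, the work surface at z = 0. Lengths are in m, angles in rad, forces in N, time in s.
With the tool pointing down it reaches from about 0.425 to 0.8 m from the base axis. Payload 8.3 kg.
Tool frame: the origin (TCP) lies at the very end of the fingers, on their centre line; the grasp point (between the pads) lies grip_point_offset behind it (grip_point_offset is the distance from the TCP to the grasp point, in m); z points along the fingers, y is the direction in which the jaws open and shut (so a half turn about z gives the same grasp; the last joint's range is limited). The gripper opens to 85 mm and grips with 20 to 120 N. Pads are 22 mm wide; open, the fingers measure 114 mm over their backs; the gripper's body (76 mm by 85 mm) begins 54 mm behind the grasp point. The pads swing forward as they close: fully open they stand 13 mm farther back than shut.
Start: joints at [1.201, 0.383, 0.016, 1.37, -0.006, 1.388, -0.046], TCP at [0.189, -0.596, 0.231] pointing down, gripper open.
Joint ranges: [-2.95, 2.95], [-0.25, 2.06], [-1.52, 1.56], [0.18, 2.33], [-1.44, 4.58], [0.02, 2.06], [-3.01, 3.01]. Speed limits (rad/s): [2.39, 2.39, 3.01, 3.01, 3.14, 3.14, 3.14].

### API

Orientations are given as a 3x3 rotation matrix whose columns are the frame's x, y, z axes.
In Python, from station import * gives the robot as it stands.
- The arm moves only by the shell command python3 -m creep 'ROWS' [OPENING] [FORCE]. ROWS is JSON, one flat list of numbers, 6 for each row, row after row: the shift along the tool's x, y, z in m, then the turn, a rotation vector about the tool's x, y, z in degrees. A call has 1 to 8 rows; each row is the pose to reach, as a shift and turn from the pose commanded when the call began, along the tool's axes at that moment; what a row does not reach only later rows make up. A row lasts 1/12 s, in which the tool goes at most 41.7 mm and 7.16 degrees, less where a joint would pass 70% of its speed; a pose out of reach is approached as far as the arm can. A call with a gripper value outside its range is refused whole. OPENING is the closure, from 0 (fully open) to 1 (shut), set as the call begins (- or left out, the last holds). The fingers move at their own pace and stop on an object; FORCE is the grip in N (left out, the last holds). Time passes only in rows, so rows that repeat a pose let the fingers close. It gives the time, the measured TCP pose, the force and the opening at its end, in the units of the state.
- get_state(): the state, without advancing time (a new reading comes with each control period).
- grab_frame(name): name is "scene" or "side" or "wrist"; returns the picture (384x512x3 uint8, blue, green, red); there is no depth.
- get_calibration(name): a dict with "K" (3x3 intrinsics, pixels), "R" (3x3) and "t" (3): a world point X has camera coordinates R X + t. Camera axes: x right, y down, z forward; pixel columns grow to the right and rows downward; lengths in m; the calibration is good to about 2 mm. The wrist camera is an equidistant fisheye: a pixel r from the principal point sees the ray r / f radians off the axis. A picture is of the moment at which its call begins: read the wrist's pose just before it. get_calibration takes no time and is no camera call; for the wrist camera it gives the pose at the moment of the call.
- sign_off(): hands the job in, once; it reports no verdict.
Trained networks look in the newest picture that a camera, given by its name, has taken for a name from the list of things; names that differ only in an ending like _2 or _b are one class to them, and where a whole thing is asked for, a point or a joint stands for the part that bears it (a point fixed in the world has none). Each returns a list of dicts, best first, with "p" (0 to 1); they miss things now and then, are a little off and sometimes report something else, mostly with a low value. They report only what shows in the picture. A call takes as long as a camera call.
- search_frame(camera, name): "xy" ([column, row] in pixels, amid what is visible of it).
- masks_of(camera, name): "region" (384x512 bool, what is visible of it) and "xy" ([column, row] in pixels, amid what is visible of it).
The state is a dict: "time_s": time; "q": joint angles; "qvel": joint speeds; "effort": joint torques, N m; "eef_pos": TCP position; "orientation": TCP orientation; "ft_force": force on the tool from outside, world axes, zero at the start; "ft_torque": the same for the moment, N m; "finger_gap": finger opening in m.
Only numpy, scipy, OpenCV 4.12 (cv2) and the standard library are available. Lean on these libraries where they do the work, as an engineer would, in place of code of your own. Each camera call takes 0.05 s, during which the arm holds its last target. There are 200 camera calls.

### The job

Set up the herbarium viewing stand: lift the long T-key out of its wooden holder, lower it down the stand's deep shaft until it sits over the square stem, and turn it clockwise to the stop so that the toe bar comes up out of the deck. Only then lean every glazed specimen mount lying on the table, face up, lengthwise up the slope and side by side, against the stand's back rail with its foot on the deck behind the raised toe bar. Finish with the key hanging back in its holder, the toe bar still up, and do not knock over the glue bottle or the cup.

Things in the scene. Friction and masses are not known exactly. Their poses are not given: they have to be found in the camera images.
- stand: The fixed viewing stand. Origin on the table, mid viewing place; x from toe bar to back rail (away from the robot), y along them, z up. Aluminium deck 20 mm high, x -75..75, y -210..330 mm. A mount leaning with its lower end against the raised toe bar and underside on the rail slopes 40 deg, face up and towards -x, centre at x 9, z 76 mm. Four fit at y -150, -50, 50, 150 mm with room for fingers.
- toe_bar (a point): Middle of the top rear edge of the dark toe bar, on the stand at x -55, y 0 mm; axes as the stand's. The bar is 10 mm thick, lies along y from -210 to 210 mm. At stem 0 its top is 1 mm above the deck; it rises 17.6 mm per rad of stem, to 23 mm above the deck at the stop.
- rail_mid (a point): On the axis of the stand's back rail, a round level steel bar of radius 6 mm along the stand's y, at the stand's x 53.7, y 0, z 92.5 mm; it runs from y -209 to 242 mm on 14 mm square posts at y -202 and 235 mm.
- shaft_mouth (a point): Centre of the open top of the stand's grey turret (64 mm square), 120 mm above the table, at the stand's y 290 mm, x 0; axes as the stand's. The square shaft is 44 mm wide. On its axis at the bottom stands the brass square stem, 16 mm across flats, 20 to 56 mm above the table, topped by a lead-in 11 mm wide, 4 mm high.
- stem (a joint): Angle of the square stem, rad: 0 at the start (flats square to the stand), grows clockwise seen from above up to a hard stop at 1.25; it counts as up past 1.05. Friction about 0.1 N m; it stays where it is left and is geared to the toe bar.
- key_grip (a point): Centre of the T-key's black crossbar (90 mm long along x, 16 wide along y, 18 high; z up the key; 0.28 kg). Below it a 14 mm rod; a 60 mm round collar, its underside 60 mm below this point, which rests on the holder's rim or, key fully down, on the turret's; a square socket, 28 mm outside, 20 inside (0.3 rad play on the stem), 45 deep, flats along x and y, mouth 165 mm below.
- holder_mouth (a point): Centre of the open top of the fixed wooden key holder, 120 mm above the table: a square tower 58 mm wide with a 44 mm square bore, on a 90 mm foot. The key starts hanging upright in it by its collar, crossbar centre 60 mm above this point; axes square to the bore; any yaw fits. It stands at the left or the right of the table.
- mount0_c (a point): Centre of a flat rigid glazed specimen mount (all alike): dark wooden frame 150 mm long (x), 58 mm wide (y), 20 mm thick (z, pointing out of the glazed face, up at the start), about 0.16 kg, dried sprig on white paper. It starts lying flat on the table, face up. Either end may be the foot. Absent (None) in some runs.
- mount1_c (a point): Centre of a flat rigid glazed specimen mount (all alike): dark wooden frame 150 mm long (x), 58 mm wide (y), 20 mm thick (z, pointing out of the glazed face, up at the start), about 0.16 kg, dried sprig on white paper. It starts lying flat on the table, face up. Either end may be the foot. Absent (None) in some runs.
- mount2_c (a point): Centre of a flat rigid glazed specimen mount (all alike): dark wooden frame 150 mm long (x), 58 mm wide (y), 20 mm thick (z, pointing out of the glazed face, up at the start), about 0.16 kg, dried sprig on white paper. It starts lying flat on the table, face up. Either end may be the foot. Absent (None) in some runs.
- mount3_c (a point): Centre of a flat rigid glazed specimen mount (all alike): dark wooden frame 150 mm long (x), 58 mm wide (y), 20 mm thick (z, pointing out of the glazed face, up at the start), about 0.16 kg, dried sprig on white paper. It starts lying flat on the table, face up. Either end may be the foot. Absent (None) in some runs.
- glue: Upright glue bottle, a bystander, 48 mm across, 130 mm tall; origin at its foot.
- cup: Upright white cup, a bystander, 76 mm across, 100 mm tall; origin at its foot.

How it is judged:
By the outcome, as a careful person would: the job done as asked, in the order asked, and still so for the second after the job is handed in, with the robot touching nothing.
Of mount0, mount1, mount2, mount3 only 3 to 4 are there at a start; the rules pass over those that are not, and their reading is None.
At some moment in a run one of mount0, mount1, mount2, mount3 may be knocked a few centimetres aside while the robot is not near it.
It also fails if it takes over 210 s, if anything falls off the work surface, if the arm or the gripper's body presses on something with over 40 N, if the wrist force passes 120 N, or if a joint passes its speed limit or range.

## Working session

There is one attempt and no reset: what is moved stays moved. The work goes in short steps, Python scripts to look and compute and a shell command to move; the robot and the scene stay as the last step left them, time stands still between calls to the robot, and variables do not carry over. Pictures are saved under pics/ and viewed, about 12 in all and at most 16, crops included, and the job is handed in when it is done.

```bash
ls; mkdir -p pics; python3 - <<'E'
from station import *
import cv2, numpy as np
for k,v in get_state().items(): print(k,np.round(v,4).tolist())
print([g for g in globals() if 'grip' in g])
try: print(grip_point_offset)
except Exception as e: print(e)
ims=[]
for c in ("scene","side"):
    im=grab_frame(c); cv2.imwrite(f"pics/{c}0.png",im)
    cal=get_calibration(c); print(c,np.round(cal["K"],1).tolist(),np.round(cal["R"],3).tolist(),np.round(cal["t"],3).tolist(), (-cal["R"].T@cal["t"]).round(3))
E
```

```text
pics
time_s 0.0
q [1.2011, 0.3843, 0.0164, 1.3712, -0.0063, 1.3882, -0.0465]
qvel [-0.0008, 0.002, 0.0007, 0.0, -0.0019, 0.0008, -0.0005]
effort [0.0009, -62.7588, 0.8447, -37.1822, 0.0166, 0.014, -0.0001]
eef_pos [0.1886, -0.5953, 0.2303]
orientation [[0.9533, 0.3021, -0.0006], [0.3021, -0.9533, 0.0019], [-0.0001, -0.002, -1.0]]
ft_force [-0.2018, -0.3066, 0.4012]
ft_torque [0.0284, 0.0567, -0.0392]
finger_gap 0.0853
['grip_point_offset']
0.0187
scene [[379.2, 0.0, 252.6], [0.0, 379.2, 185.4], [0.0, 0.0, 1.0]] [[0.71, 0.704, -0.001], [0.585, -0.591, -0.556], [-0.392, 0.394, -0.831]] [-0.388, -0.263, 1.31] [ 0.943 -0.398  0.942]
side [[346.5, 0.0, 253.9], [0.0, 346.5, 191.1], [0.0, 0.0, 1.0]] [[-0.708, -0.706, -0.01], [-0.487, 0.499, -0.717], [0.511, -0.502, -0.697]] [0.389, 0.381, 0.807] [0.048 0.49  0.84 ]
```

View pics/scene0.png

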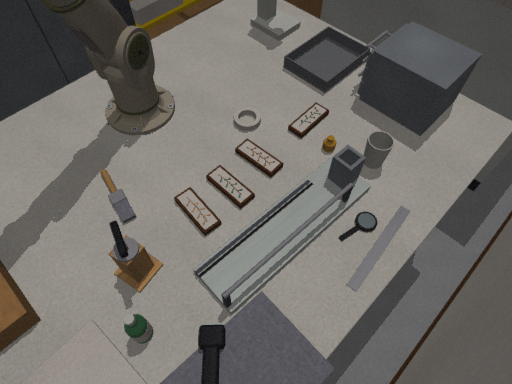

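View pics/side0.png

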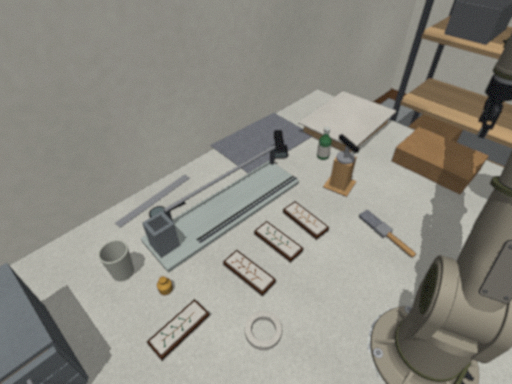

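```bash
cat > h.py <<'E'
from station import *
import cv2, numpy as np
def ray(c,xy,cal=None):
    cal=cal or get_calibration(c); K,R,t=map(np.array,(cal["K"],cal["R"],cal["t"]))
    u=(np.array(xy,float)-K[:2,2])/[K[0,0],K[1,1]]
    if c=="wrist":
        r=np.hypot(*u); d=np.r_[u/max(r,1e-9)*np.sin(r),np.cos(r)]
    else: d=np.r_[u,1]
    d=R.T@d; return -R.T@t, d/np.linalg.norm(d)
def onplane(c,xy,z,cal=None):
    o,d=ray(c,xy,cal); return o+d*(z-o[2])/d[2]
def proj(c,X,cal=None):
    cal=cal or get_calibration(c); K,R,t=map(np.array,(cal["K"],cal["R"],cal["t"]))
    p=R@np.array(X)+t
    if c=="wrist":
        r=np.hypot(p[0],p[1]); return K[:2,2]+K[0,0]*np.arctan2(r,p[2])*p[:2]/r
    return K[:2,2]+K[0,0]*p[:2]/p[2]
def tri(o1,d1,o2,d2):
    A=np.stack([d1,-d2],1); s=np.linalg.lstsq(A,o2-o1,rcond=None)[0]
    a,b=o1+s[0]*d1,o2+s[1]*d2; return (a+b)/2,np.linalg.norm(a-b)
def rect(c,region,z,cal=None):
    """min-area rect of a mask's outline carried to plane z: centre, yaw of long side(deg), size"""
    cn=max(cv2.findContours(region.astype(np.uint8),cv2.RETR_EXTERNAL,cv2.CHAIN_APPROX_NONE)[0],key=cv2.contourArea)[:,0]
    P=np.array([onplane(c,p,z,cal)[:2] for p in cn])
    (cx,cy),(w,h),a=cv2.minAreaRect((P*1000).astype(np.float32))
    if w<h: a+=90; w,h=h,w
    return np.round([cx,cy,(a+90)%180-90,w,h],1)
E
python3 - <<'E'
from h import *
pos={}
for c in ("scene","side"):
    grab_frame(c)
    for r in masks_of(c,"mount0_c"):
        if r["p"]>.3: print(c,"mount",round(r["p"],2),np.round(r["xy"]),rect(c,r["region"],.01))
    for n in ("key_grip","holder_mouth","shaft_mouth","toe_bar","rail_mid","glue","cup","stand"):
        rs=search_frame(c,n); 
        for r in rs[:2]: print(c,n,round(r["p"],2),np.round(r["xy"],1))
        if rs: pos[c,n]=ray(c,rs[0]["xy"])
for n in ("key_grip","holder_mouth","shaft_mouth","toe_bar","rail_mid","glue","cup","stand"):
    if ("scene",n) in pos and ("side",n) in pos:
        X,e=tri(*pos["scene",n],*pos["side",n]); print(n,X.round(3),round(e,4))
im=cv2.imread("pics/scene0.png")[140:310,180:390]
cv2.imwrite("pics/c1.png",cv2.resize(im,None,fx=3.5,fy=3.5,interpolation=cv2.INTER_CUBIC))
im=cv2.imread("pics/side0.png")[120:270,130:310]
cv2.imwrite("pics/c2.png",cv2.resize(im,None,fx=4,fy=4,interpolation=cv2.INTER_CUBIC))
E
```

```text
scene mount 0.76 [230. 186.] [454.9  -6.2  -0.8 157.9  63.9]
scene key_grip 0.78 [123.1 246.8]
scene holder_mouth 0.83 [137.8 272.6]
scene holder_mouth 0.27 [278.8 236.5]
scene shaft_mouth 0.87 [283.4 229.7]
scene toe_bar 0.88 [247.7 229.6]
scene rail_mid 0.86 [278.  230.4]
scene glue 0.72 [137.6 328.5]
scene cup 0.81 [377.1 146.3]
scene stand 0.83 [279.2 237.2]
side mount 0.7 [277. 241.] [455.5  -5.    0.5 158.8  68.7]
side key_grip 0.7 [210.5 214.3]
side key_grip 0.68 [345.7 154.8]
side holder_mouth 0.96 [343.  178.8]
side shaft_mouth 0.86 [213. 212.]
side shaft_mouth 0.22 [338.8 180.2]
side toe_bar 0.84 [248.9 209.9]
side rail_mid 0.92 [216.7 211.7]
side rail_mid 0.42 [277.1 241.4]
side glue 0.79 [324.8 146. ]
side glue 0.51 [249.5 274. ]
side cup 0.73 [117.  258.6]
side cup 0.21 [280.8 189. ]
side stand 0.84 [212.2 214.3]
key_grip [ 0.559 -0.131  0.089] 0.4777
holder_mouth [ 0.477 -0.36   0.013] 0.0182
shaft_mouth [ 0.677  0.027 -0.008] 0.0515
toe_bar [ 0.603 -0.053 -0.002] 0.0326
rail_mid [ 0.669  0.016 -0.009] 0.0546
glue [ 0.61  -0.436  0.049] 0.0039
cup [0.695 0.374 0.068] 0.003
stand [ 0.683  0.018 -0.031] 0.0681
```

View pics/c1.png

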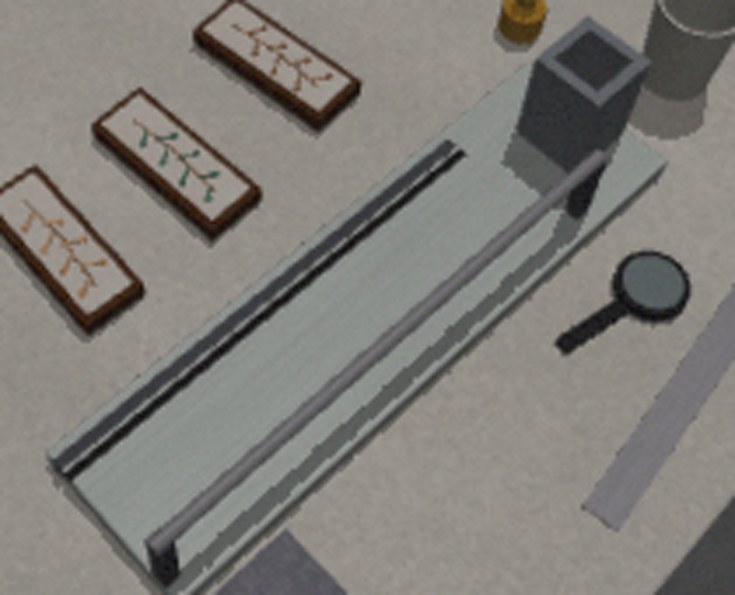

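View pics/c2.png

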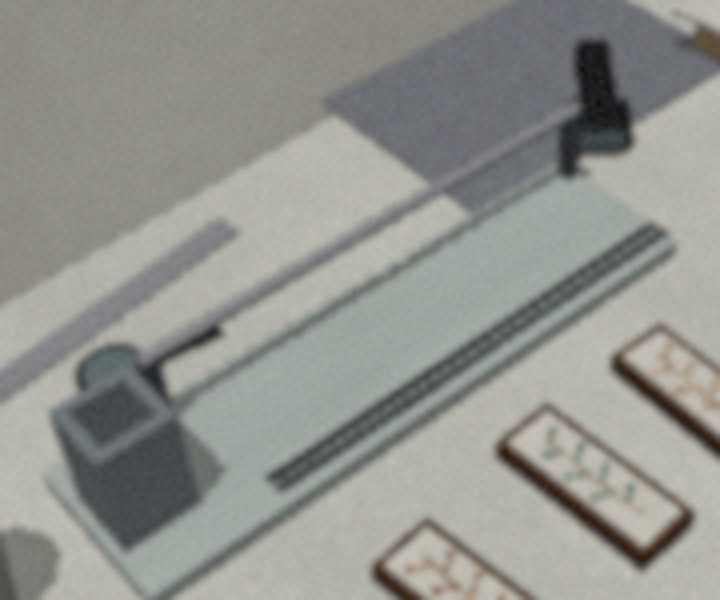

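```bash
cat > fit.py <<'E'
from h import *
from scipy.optimize import least_squares
S=[((590,18),(-32,322,120)),((648,62),(32,322,120)),((600,103),(32,258,120)),((537,62),(-32,258,120)),((52,457),(-75,-210,20)),((665,160),(75,330,20))]
D=[((125,370),(32,258,120)),((183,405),(-32,258,120)),((110,455),(-32,322,120)),((52,415),(32,322,120)),((675,245),(-75,-210,20)),((152,598),(-75,330,20)),((48,472),(75,330,20))]
obs=[("scene",(np.array(p)+.5)/3.5-.5+[180,140],X) for p,X in S]+[("side",(np.array(p)+.5)/4-.5+[130,120],X) for p,X in D]
cal={c:get_calibration(c) for c in("scene","side")}
def W(s,X):
    c,n=np.cos(s[2]),np.sin(s[2]); X=np.array(X)/1000
    return np.array([s[0]+c*X[0]-n*X[1],s[1]+n*X[0]+c*X[1],X[2]])
f=lambda s:np.concatenate([proj(c,W(s,X),cal[c])-p for c,p,X in obs])
r=least_squares(f,[.62,-.05,0],loss="soft_l1"); print(r.x[:2].round(4),np.degrees(r.x[2]).round(2)); print(f(r.x).reshape(-1,2).round(1).tolist())
for n,X in dict(shaft=(0,290,120),toe=(-55,0,21),rail=(53.7,0,92.5)).items(): print(n,W(r.x,X).round(4))
E
python3 fit.py; python3 - <<'E'
from h import *
for c,p,q in (("scene",(115,225),(127,258)),("side",(341,138),(356,150))): print(c,onplane(c,p,.185),onplane(c,q,.185))
sc=lambda p:onplane("scene",p,.02)[:2].round(3)
for n,ps in dict(A=[(175,195),(189,188),(221,223),(206,233)],C=[(236,152),(246,140),(283,164),(271,175)],D=[(290,126),(317,104),(328,112),(302,135)]).items(): print(n,[sc(p).tolist() for p in ps])
E
```

```text
[ 0.6651 -0.0472] -2.1
[[-1.6, -0.5], [0.1, 0.0], [-0.9, 1.2], [-1.3, -0.8], [-2.2, 0.3], [0.4, 0.1], [0.9, -1.7], [-0.9, 2.1], [-3.1, 2.3], [-0.9, -1.1], [-0.1, -2.5], [-0.2, -0.3], [-1.7, -0.0]]
shaft [0.6758 0.2426 0.12  ]
toe [ 0.6102 -0.0452  0.021 ]
rail [ 0.7188 -0.0491  0.0925]
scene [ 0.44170371 -0.33288991  0.185     ] [ 0.52683893 -0.35976659  0.185     ]
side [ 0.50060463 -0.34861299  0.185     ] [ 0.43147581 -0.32831974  0.185     ]
A [[0.373, -0.142], [0.383, -0.098], [0.534, -0.11], [0.528, -0.16]]
C [[0.383, 0.091], [0.371, 0.147], [0.519, 0.159], [0.521, 0.104]]
D [[0.43, 0.29], [0.429, 0.43], [0.479, 0.427], [0.484, 0.288]]
```

```bash
cat > to.py <<'E'
# to.py x y z yaw [pitch]: shift (m) and rotvec (deg) in tool axes from measured pose; tool x at yaw deg, then tool pitched about its own y
import sys
from h import *
from scipy.spatial.transform import Rotation as Ro
a=list(map(float,sys.argv[1:])); s=get_state(); R=np.array(s["orientation"])
T=Ro.from_euler("z",a[3],degrees=True).as_matrix()@np.diag([1,-1,-1])@Ro.from_euler("y",a[4] if len(a)>4 else 0,degrees=True).as_matrix()
print((R.T@(np.array(a[:3])-s["eef_pos"])).round(4),(Ro.from_matrix(R.T@T).as_rotvec(degrees=True)).round(1),"q7",round(s["q"][6],2))
E
python3 -m creep '[0.18,-0.08,-0.05,0,0,17, 0.35,-0.153,-0.10,0,0,35, 0.35,-0.153,-0.10,0,0,35, 0.35,-0.153,-0.10,0,0,35, 0.35,-0.153,-0.10,0,0,35, 0.35,-0.153,-0.10,0,0,35, 0.35,-0.153,-0.10,0,0,35, 0.35,-0.153,-0.10,0,0,35]' 0 40
python3 to.py 0.477 -0.343 0.33 -17
```

```text
time_s: 1.77
eef_pos: [0.4257, -0.388, 0.3141]
orientation: [[0.954, -0.3, 0.0], [-0.3, -0.954, -0.0], [0.001, 0.0, -1.0]]
ft_force: [0.8, -0.4, -0.6]
finger_gap: 0.0853
[ 0.0354 -0.0583 -0.0159] [ 0.  -0.  -0.4] q7 -1.2
```

```bash
python3 -m creep '[0.035,-0.058,-0.016,0,0,0, 0.035,-0.058,-0.016,0,0,0, 0.035,-0.058,-0.016,0,0,0, 0.035,-0.058,-0.016,0,0,0]'
python3 - <<'E'
from h import *
print(get_calibration("wrist")["K"], get_state()["eef_pos"], (lambda c:-c["R"].T@c["t"])(get_calibration("wrist")))
im=grab_frame("wrist"); cv2.imwrite("pics/w1.png",im)
for n in ("key_grip","holder_mouth"):
    for r in masks_of("wrist",n)[:2]: print(n,r["p"],r["xy"],rect("wrist",r["region"],.189))
E
```

```text
time_s: 2.1
eef_pos: [0.477, -0.3428, 0.3295]
orientation: [[0.955, -0.295, 0.001], [-0.295, -0.955, 0.0], [0.001, -0.0, -1.0]]
ft_force: [-0.7, -0.4, -0.2]
finger_gap: 0.0854
[[297.31863964   0.         255.2993031 ]
 [  0.         297.31863964 193.73206475]
 [  0.           0.           1.        ]] [ 0.4770435  -0.3427614   0.32953651] [ 0.55008862 -0.36656379  0.47372352]
key_grip 0.61 [261.8, 177.1] [ 470.2 -350.7  -17.7   90.2   48.4]
key_grip 0.53 [90.9, 216.8] [ 4.895e+02 -1.483e+02 -4.000e-01  9.470e+01  4.410e+01]
holder_mouth 0.74 [255.1, 140.7] [ 494.5 -358.3   10.1   63.9   57.2]
holder_mouth 0.25 [290.8, 49.4] [ 586.9 -418.2  -45.6   42.7   33.8]
```

View pics/w1.png

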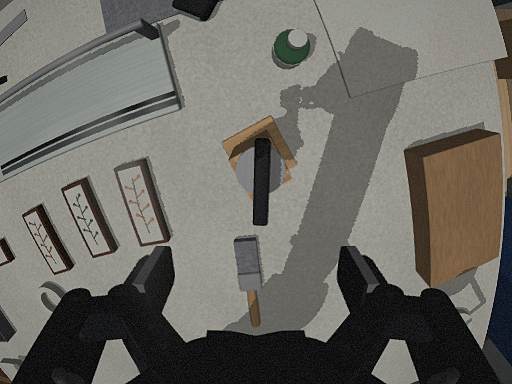

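```bash
python3 - <<'E'
from h import *
a=onplane("wrist",(262,138.5),.189);b=onplane("wrist",(260.5,224.5),.189)
print(a,b,(a+b)/2,np.linalg.norm(a-b),np.degrees(np.arctan2(*(a-b)[1::-1])))
print(proj("wrist",get_state()["eef_pos"]))
E
python3 to.py 0.477 -0.343 0.165 -17
```

```text
[ 0.51180409 -0.36586472  0.189     ] [ 0.42720244 -0.33788408  0.189     ] [ 0.46950326 -0.3518744   0.189     ] 0.0891086724444334 -18.30080304892132
[253.43049675 247.96531725]
[ 0.002  -0.0038  0.164 ] [ 0.   0.  -0.6] q7 -1.32
```

```bash
python3 to.py 0.4695 -0.352 0.161 -18.3
```

```text
[-0.0024  0.007   0.168 ] [0.  0.  0.7] q7 -1.32
```

```bash
python3 -m creep '[-0.002,0.007,0.04,0,0,0.7, -0.002,0.007,0.08,0,0,0.7, -0.002,0.007,0.12,0,0,0.7, -0.002,0.007,0.15,0,0,0.7, -0.002,0.007,0.168,0,0,0.7, -0.002,0.007,0.168,0,0,0.7]'
python3 -m creep '[0,0,0,0,0,0, 0,0,0,0,0,0, 0,0,0,0,0,0, 0,0,0,0,0,0, 0,0,0,0,0,0, 0,0,0,0,0,0, 0,0,0,0,0,0, 0,0,0,0,0,0]' 1 80
```

```text
time_s: 2.75
eef_pos: [0.4674, -0.3506, 0.156]
orientation: [[0.949, -0.314, -0.008], [-0.314, -0.949, 0.005], [-0.009, -0.002, -1.0]]
ft_force: [-0.2, 0.3, -0.6]
finger_gap: 0.0852
time_s: 3.42
eef_pos: [0.4721, -0.3504, 0.1621]
orientation: [[0.951, -0.31, 0.001], [-0.31, -0.951, -0.0], [0.001, -0.0, -1.0]]
ft_force: [1.0, 1.9, 4.5]
finger_gap: 0.0146
```

```bash
python3 -m creep '[0,0,-0.03,0,0,0, 0,0,-0.06,0,0,0, 0,0,-0.10,0,0,0, 0,0,-0.14,0,0,0, 0,0,-0.15,0,0,0, 0,0,-0.15,0,0,0]'
python3 to.py 0.573 -0.05 0.31 35; python3 to.py 0.676 0.2426 0.31 88
```

```text
time_s: 3.92
eef_pos: [0.4724, -0.3517, 0.315]
orientation: [[0.95, -0.311, 0.005], [-0.311, -0.95, -0.004], [0.006, 0.002, -1.0]]
ft_force: [0.1, -0.2, -3.4]
finger_gap: 0.0147
[ 0.0017 -0.318   0.0044] [  0.3  -0.3 -53.1] q7 -1.32
[ 0.0084 -0.6281  0.0038] [ 4.000e-01 -1.000e-01 -1.061e+02] q7 -1.32
```

```bash
python3 -m creep '[0,-0.04,0,0,0,-6, 0,-0.08,0,0,0,-13, 0,-0.12,0,0,0,-20, 0,-0.16,0,0,0,-27, 0,-0.2,0,0,0,-34, 0,-0.24,0,0,0,-41, 0,-0.28,0,0,0,-47, 0.002,-0.318,0.004,0,0,-53]'
python3 to.py 0.655 0.155 0.31 88
```

```text
time_s: 4.58
eef_pos: [0.5717, -0.0468, 0.3053]
orientation: [[0.817, 0.577, -0.003], [0.577, -0.817, 0.0], [-0.002, -0.002, -1.0]]
ft_force: [1.2, -0.1, -2.4]
finger_gap: 0.0147
[ 0.1844 -0.1168 -0.0049] [ -0.1   0.1 -52.8] q7 -1.01
```

```bash
python3 -m creep '[0.03,-0.02,-0.005,0,0,-7, 0.06,-0.04,-0.005,0,0,-14, 0.09,-0.06,-0.005,0,0,-21, 0.12,-0.08,-0.005,0,0,-28, 0.15,-0.1,-0.005,0,0,-35, 0.17,-0.11,-0.005,0,0,-42, 0.184,-0.117,-0.005,0,0,-49, 0.184,-0.117,-0.005,0,0,-53]'
python3 -m creep '[0,0,0,0,0,0, 0,0,0,0,0,0, 0,0,0,0,0,0]'
python3 - <<'E'
from h import *
im=grab_frame("wrist"); cv2.imwrite("pics/w2.png",im)
s=get_state();print(s["eef_pos"],s["q"][6])
E
```

```text
time_s: 5.25
eef_pos: [0.6554, 0.1567, 0.3076]
orientation: [[0.024, 1.0, -0.006], [1.0, -0.024, 0.001], [0.001, -0.006, -1.0]]
ft_force: [0.6, 0.1, -3.3]
finger_gap: 0.0147
time_s: 5.5
eef_pos: [0.656, 0.151, 0.3109]
orientation: [[0.041, 0.999, -0.002], [0.999, -0.041, -0.001], [-0.001, -0.002, -1.0]]
ft_force: [-0.8, -0.3, -2.9]
finger_gap: 0.0149
[0.65605633 0.15102208 0.31143164] -0.47809152197815985
```

View pics/w2.png

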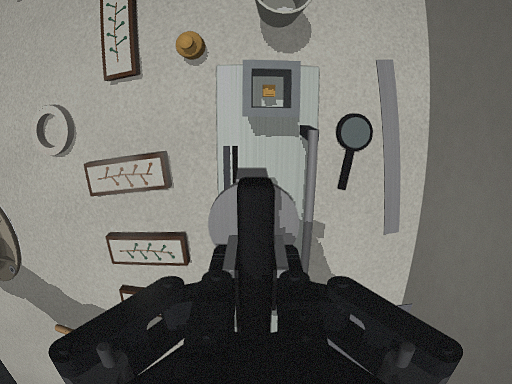

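```bash
python3 - <<'E'
import cv2
im=cv2.imread("pics/w2.png")[50:126,212:324]
cv2.imwrite("pics/w2c.png",cv2.resize(im,None,fx=7,fy=7,interpolation=cv2.INTER_CUBIC))
E
```

```text
(no output)
```

View pics/w2c.png

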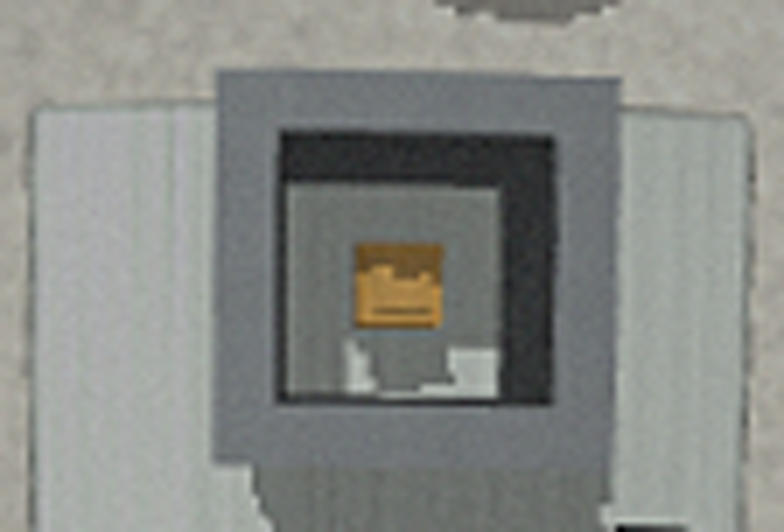

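```bash
python3 - <<'E'
from h import *
from scipy.optimize import least_squares
g=lambda p:(np.array(p)+.5)/7-.5+[212,50]
O=[((217,70),(-32,322,120)),((621,77),(32,322,120)),((612,468),(32,258,120)),((213,463),(-32,258,120)),((280,131),(-22,312,120)),((556,136),(22,312,120)),((552,405),(22,268,120)),((277,403),(-22,268,120)),((35,108),(-75,330,20)),((748,118),(75,330,20))]
exec(open("fit.py").read().split("def W")[1].join(["def W",""]).split("f=lambda")[0])
cal=get_calibration("wrist")
f=lambda s:np.concatenate([proj("wrist",W(s,X),cal)-g(p) for p,X in O])
r=least_squares(f,[.665,-.047,-.03]); print(r.x[:2].round(4),np.degrees(r.x[2]).round(2),f(r.x).reshape(-1,2).round(1).tolist())
print(W(r.x,(0,290,120)))
for p in ((353,243),(440,243)): print(onplane("wrist",g(p),.056,cal))
E
python3 to.py 0.676 0.2426 0.31 88;
```

```text
[ 0.6624 -0.0467] -2.74 [[-0.2, -0.0], [-0.2, 0.2], [0.2, 0.3], [0.2, 0.2], [-0.2, -0.1], [0.1, 0.0], [0.1, 0.3], [0.0, -0.1], [-1.0, -0.7], [0.8, -0.4]]
[0.6763042  0.24297131 0.12      ]
[0.66786552 0.25097343 0.056     ]
[0.68424286 0.25045715 0.056     ]
[0.0923 0.0162 0.0013] [-0.1  0.1 -0.3] q7 -0.48
```

```bash
python3 - <<'E'
from h import *
s=get_state();R=np.array(s["orientation"]);
print(R.T@(onplane("wrist",(257,177.5),s["eef_pos"][2]+.018+.009)-s["eef_pos"]))
E
python3 to.py 0.6764 0.245 0.31 87.3
```

```text
[ 0.04638984 -0.00033931 -0.02704434]
[0.0947 0.0165 0.0013] [-0.1  0.1  0.4] q7 -0.48
```

```bash
python3 -m creep '[0.03,0.005,0,0,0,0, 0.06,0.01,0,0,0,0, 0.085,0.015,0,0,0,0, 0.093,0.0165,0.001,0,0,0.4, 0.093,0.0165,0.001,0,0,0.4, 0.093,0.0165,0.001,0,0,0.4, 0.093,0.0165,0.001,0,0,0.4]'
python3 - <<'E'
from h import *
for c,(x,y) in (("scene",(330,130)),("side",(150,190))):
    im=grab_frame(c)[y-70:y+50,x-60:x+90] if c=="scene" else grab_frame(c)[y-110:y+80,x-50:x+110]
    cv2.imwrite(f"pics/{c}k.png",cv2.resize(im,None,fx=3.5 if c=="scene" else 2.8,fy=3.5 if c=="scene" else 2.8))
a=cv2.imread("pics/scenek.png");b=cv2.imread("pics/sidek.png")
h=max(a.shape[0],b.shape[0]);print(a.shape,b.shape)
o=np.zeros((h,a.shape[1]+b.shape[1],3),np.uint8);o[:a.shape[0],:a.shape[1]]=a;o[:b.shape[0],a.shape[1]:]=b
cv2.imwrite("pics/k1.png",cv2.resize(o,None,fx=.8,fy=.8))
E
python3 to.py 0.6764 0.243 0.31 87.3
```

```text
time_s: 6.13
eef_pos: [0.6766, 0.2424, 0.3116]
orientation: [[0.047, 0.999, 0.001], [0.999, -0.047, -0.001], [-0.001, 0.001, -1.0]]
ft_force: [-0.1, -0.3, -2.7]
finger_gap: 0.0144
(420, 525, 3) (532, 448, 3)
[ 0.0007 -0.0003  0.0019] [0.1 0.  0. ] q7 -0.59
```

View pics/k1.png

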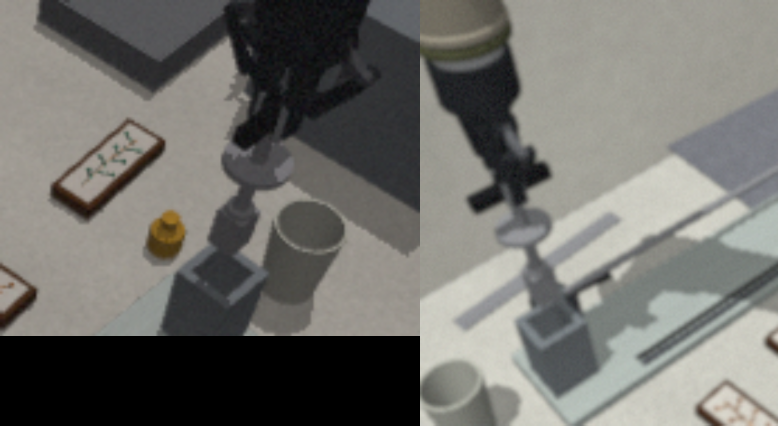

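```bash
python3 -m creep '[0,0,0.03,0,0,0, 0,0,0.06,0,0,0, 0,0,0.085,0,0,0, 0,0,0.095,0,0,0, 0,0,0.095,0,0,0]'
python3 -m creep '[0,0,0.006,0,0,0, 0,0,0.012,0,0,0, 0,0,0.018,0,0,0, 0,0,0.018,0,0,0]'
python3 -m creep '[0,0,0.006,0,0,0, 0,0,0.012,0,0,0, 0,0,0.018,0,0,0, 0,0,0.018,0,0,0]'
```

```text
time_s: 6.65
eef_pos: [0.6753, 0.2422, 0.2133]
orientation: [[0.046, 0.999, -0.004], [0.999, -0.046, -0.003], [-0.003, -0.004, -1.0]]
ft_force: [-0.2, 0.2, -2.8]
finger_gap: 0.0146
time_s: 6.98
eef_pos: [0.6773, 0.2452, 0.2007]
orientation: [[0.044, 0.999, 0.004], [0.999, -0.044, 0.002], [0.002, 0.004, -1.0]]
ft_force: [1.8, 0.5, -2.0]
finger_gap: 0.0147
time_s: 7.32
eef_pos: [0.6764, 0.2438, 0.1785]
orientation: [[0.044, 0.999, -0.0], [0.999, -0.044, -0.001], [-0.001, -0.0, -1.0]]
ft_force: [4.8, 0.3, -4.4]
finger_gap: 0.0149
```

```bash
python3 -m creep '[0,0,0.005,0,0,0, 0,0,0.01,0,0,0, 0,0,0.014,0,0,0, 0,0,0.014,0,0,0]'
python3 -m creep '[0,0,0,0,0,6, 0,0,0,0,0,12, 0,0,0,0,0,18, 0,0,0,0,0,24, 0,0,0,0,0,30, 0,0,0,0,0,35, 0,0,0,0,0,40, 0,0,0,0,0,40]'
python3 -c "
from station import *;s=get_state();print(s['ft_torque'],s['q'][6])"
```

```text
time_s: 7.65
eef_pos: [0.6766, 0.2446, 0.1668]
orientation: [[0.044, 0.999, 0.002], [0.999, -0.044, 0.0], [0.001, 0.001, -1.0]]
ft_force: [3.5, -0.4, 1.5]
finger_gap: 0.0147
time_s: 8.32
eef_pos: [0.6772, 0.2434, 0.1668]
orientation: [[0.681, 0.733, 0.002], [0.733, -0.681, -0.001], [0.001, 0.002, -1.0]]
ft_force: [5.1, -2.0, 0.6]
finger_gap: 0.0146
[-0.80982324 -1.73219922  0.06020216] -1.292095363709431
```

```bash
python3 -m creep '[0,0,0,0,0,6, 0,0,0,0,0,12, 0,0,0,0,0,18, 0,0,0,0,0,24, 0,0,0,0,0,30, 0,0,0,0,0,36, 0,0,0,0,0,42, 0,0,0,0,0,42]'
python3 -c "
from station import *;s=get_state();print(s['ft_torque'],s['q'][6])"
python3 -m creep '[0,0,0,0,0,2, 0,0,0,0,0,4, 0,0,0,0,0,6, 0,0,0,0,0,6]'
python3 -c "
from station import *;s=get_state();print(s['ft_torque'],s['q'][6])"
```

```text
time_s: 8.98
eef_pos: [0.6766, 0.2429, 0.1667]
orientation: [[0.996, 0.089, 0.001], [0.089, -0.996, -0.002], [0.001, 0.002, -1.0]]
ft_force: [2.9, -4.8, 3.0]
finger_gap: 0.0149
[-1.42445225 -0.86370305 -0.03861655] -1.9770770026376079
time_s: 9.32
eef_pos: [0.6765, 0.2431, 0.1667]
orientation: [[1.0, -0.008, 0.001], [-0.008, -1.0, -0.002], [0.001, 0.002, -1.0]]
ft_force: [2.1, -5.2, 4.1]
finger_gap: 0.0141
[-1.72943297 -0.74651756  0.02622737] -2.0687288636967187
```

```bash
python3 -m creep '[0,0,0,0,0,2, 0,0,0,0,0,4, 0,0,0,0,0,6, 0,0,0,0,0,6, 0,0,0,0,0,6]'
python3 - <<'E'
from h import *
s=get_state();print(s['ft_torque'],s['q'][6])
im=grab_frame("side")[110:260,130:320]; a=cv2.resize(im,None,fx=4,fy=4,interpolation=cv2.INTER_CUBIC)
cv2.imwrite("pics/toe.png",a)
E
```

```text
time_s: 9.73
eef_pos: [0.6764, 0.2432, 0.1667]
orientation: [[0.994, -0.11, 0.001], [-0.11, -0.994, -0.002], [0.001, 0.002, -1.0]]
ft_force: [1.9, -4.4, 4.0]
finger_gap: 0.0148
[-1.78813016 -0.67978982  0.40840576] -2.1644723721429817
```

View pics/toe.png

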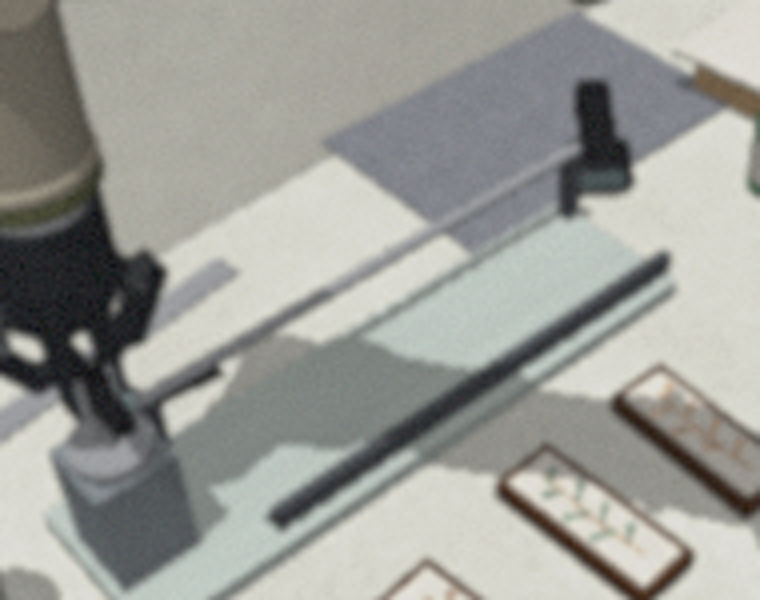

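```bash
python3 -m creep '[0,0,0,0,0,-5, 0,0,0,0,0,-8, 0,0,-0.02,0,0,-8, 0,0,-0.05,0,0,-8, 0,0,-0.09,0,0,-8, 0,0,-0.13,0,0,-8, 0,0,-0.148,0,0,-8, 0,0,-0.148,0,0,-8]'
python3 -c "
from station import *;s=get_state();print(s['ft_torque'],s['q'][6])"
python3 to.py 0.573 -0.05 0.315 -8;python3 to.py 0.472 -0.351 0.315 -18
```

```text
time_s: 10.45
eef_pos: [0.6762, 0.2464, 0.3198]
orientation: [[1.0, 0.031, 0.005], [0.031, -1.0, 0.005], [0.006, -0.005, -1.0]]
ft_force: [0.3, 0.6, -2.2]
finger_gap: 0.0146
[ 0.04355679 -0.04177755 -0.02634688] -2.01202872845231
[-0.1124  0.293   0.0028] [-0.3 -0.3  9.8] q7 -2.01
[-0.2227  0.5908  0.0008] [-0.3 -0.3 19.8] q7 -2.01
```

```bash
python3 -m creep '[-0.014,0.037,0,0,0,1, -0.028,0.073,0,0,0,2, -0.042,0.11,0,0,0,3, -0.056,0.147,0,0,0,4, -0.07,0.183,0,0,0,5, -0.084,0.22,0,0,0,7, -0.098,0.257,0,0,0,8, -0.112,0.293,0.002,0,0,10]'
python3 to.py 0.472 -0.351 0.315 -18
```

```text
time_s: 11.12
eef_pos: [0.5697, -0.0521, 0.3102]
orientation: [[0.989, -0.145, -0.004], [-0.145, -0.989, 0.001], [-0.004, -0.001, -1.0]]
ft_force: [1.3, -0.7, -2.7]
finger_gap: 0.0147
[-0.0534  0.3099 -0.0049] [-0.   0.2  9.7] q7 -1.72
```

```bash
python3 -m creep '[-0.007,0.04,0,0,0,1, -0.014,0.08,0,0,0,3, -0.021,0.12,0,0,0,4, -0.028,0.16,0,0,0,5, -0.035,0.2,0,0,0,6, -0.042,0.24,-0.005,0,0,8, -0.048,0.28,-0.005,0,0,9, -0.053,0.31,-0.005,0,0,9.7]'
python3 -m creep '[0,0,0,0,0,0, 0,0,0,0,0,0, 0,0,0,0,0,0]'
python3 - <<'E'
from h import *
im=grab_frame("wrist"); cv2.imwrite("pics/w3.png",cv2.resize(im[60:380,130:400],None,fx=1.8,fy=1.8))
E
python3 to.py 0.472 -0.351 0.315 -18
```

```text
time_s: 11.78
eef_pos: [0.471, -0.3524, 0.315]
orientation: [[0.95, -0.313, -0.003], [-0.313, -0.95, 0.002], [-0.004, -0.001, -1.0]]
ft_force: [0.6, -0.0, -3.1]
finger_gap: 0.0146
time_s: 12.03
eef_pos: [0.4734, -0.3485, 0.3152]
orientation: [[0.951, -0.31, -0.002], [-0.31, -0.951, 0.004], [-0.003, -0.003, -1.0]]
ft_force: [-0.0, 0.7, -3.0]
finger_gap: 0.0148
[-0.0009  0.0035  0.0007] [-0.1  0.1  0. ] q7 -1.3
```

View pics/w3.png

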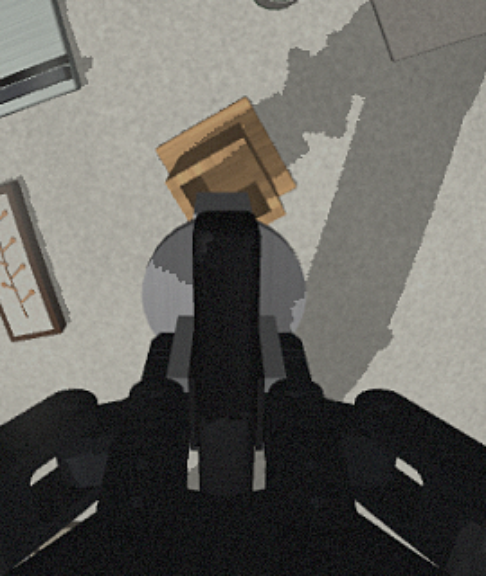

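```bash
python3 - <<'E'
from h import *
g=lambda p:(np.array(p)+.5)/1.8-.5+[130,60]
P=[onplane("wrist",g(p),.12) for p in ((167,183),(243,138),(285,212))]
print(np.round(P,4),(P[0]+P[2])/2,[np.linalg.norm(P[i]-P[i+1]) for i in(0,1)])
E
```

```text
[[ 0.4932 -0.3146  0.12  ]
 [ 0.5057 -0.3703  0.12  ]
 [ 0.4507 -0.3819  0.12  ]] [ 0.47194843 -0.34820755  0.12      ] [np.float64(0.057129667645255185), np.float64(0.05614530716667528)]
```

```bash
python3 -m creep '[-0.001,0.001,0.03,0,0,0, -0.001,0.001,0.06,0,0,0, -0.001,0.001,0.09,0,0,0, -0.001,0.001,0.12,0,0,0, -0.001,0.001,0.14,0,0,0, -0.001,0.001,0.148,0,0,0, -0.001,0.001,0.151,0,0,0, -0.001,0.001,0.151,0,0,0]'
```

```text
time_s: 12.75
eef_pos: [0.4727, -0.3497, 0.1663]
orientation: [[0.951, -0.311, -0.0], [-0.311, -0.951, 0.001], [-0.0, -0.001, -1.0]]
ft_force: [0.3, -0.4, -1.9]
finger_gap: 0.0146
```

```bash
python3 -m creep '[0,0,0.003,0,0,0, 0,0,0.005,0,0,0, 0,0,0.005,0,0,0]'
python3 -m creep '[0,0,0,0,0,0, 0,0,0,0,0,0, 0,0,0,0,0,0, 0,0,0,0,0,0, 0,0,0,0,0,0, 0,0,0,0,0,0]' 0
python3 -m creep '[0,0,-0.03,0,0,0, 0,0,-0.07,0,0,0, 0,0,-0.11,0,0,0, 0,0,-0.15,0,0,0, 0,0,-0.18,0,0,0, 0,0,-0.18,0,0,0, 0,0,-0.18,0,0,0]'
python3 to.py 0.45 0.0 0.345 0
```

```text
time_s: 13.0
eef_pos: [0.4727, -0.3509, 0.1622]
orientation: [[0.95, -0.312, 0.002], [-0.312, -0.95, -0.001], [0.002, 0.0, -1.0]]
ft_force: [0.8, -0.8, -2.4]
finger_gap: 0.0141
time_s: 13.5
eef_pos: [0.4722, -0.3507, 0.1614]
orientation: [[0.95, -0.313, 0.0], [-0.313, -0.95, -0.0], [0.0, -0.0, -1.0]]
ft_force: [-0.8, 0.9, -0.1]
finger_gap: 0.0845
time_s: 14.08
eef_pos: [0.4728, -0.3512, 0.3437]
orientation: [[0.95, -0.313, 0.004], [-0.313, -0.95, -0.003], [0.005, 0.001, -1.0]]
ft_force: [0.1, 0.6, 0.1]
finger_gap: 0.0854
[-0.1315 -0.3265 -0.0022] [  0.1  -0.2 -18.2] q7 -1.3
```

```bash
python3 to.py 0.42 0.05 0.36 0
python3 -m creep '[-0.015,-0.04,0,0,0,-2, -0.03,-0.08,0,0,0,-4, -0.05,-0.12,0,0,0,-6, -0.065,-0.16,0,0,0,-9, -0.08,-0.2,0,0,0,-12, -0.1,-0.24,0,0,0,-14, -0.12,-0.28,0,0,0,-16, -0.13,-0.32,0,0,0,-18]'
python3 -m creep '[-0.02,-0.04,0,0,0,0, -0.04,-0.05,0,0,0,0, -0.04,-0.05,0,0,0,0, -0.04,-0.05,0,0,0,0]'
python3 - <<'E'
from h import *
print(get_state()["eef_pos"])
im=grab_frame("wrist"); cv2.imwrite("pics/w4.png",im)
for r in masks_of("wrist","mount0_c"): print(round(r["p"],2),np.round(r["xy"]),rect("wrist",r["region"],.01))
E
```

```text
[-0.1756 -0.3646 -0.0175] [  0.1  -0.2 -18.2] q7 -1.3
time_s: 14.75
eef_pos: [0.4467, -0.0171, 0.3401]
orientation: [[1.0, -0.003, -0.002], [-0.003, -1.0, -0.0], [-0.002, 0.0, -1.0]]
ft_force: [1.3, 0.9, 0.4]
finger_gap: 0.0855
time_s: 15.08
eef_pos: [0.4076, 0.0322, 0.3405]
orientation: [[1.0, -0.001, -0.001], [-0.001, -1.0, -0.001], [-0.001, 0.001, -1.0]]
ft_force: [0.0, 0.2, -0.6]
finger_gap: 0.0853
[0.40762347 0.03215481 0.34045931]
0.67 [281. 116.] [ 4.564e+02 -1.040e+01  3.000e-01  1.508e+02  5.980e+01]
```

View pics/w4.png

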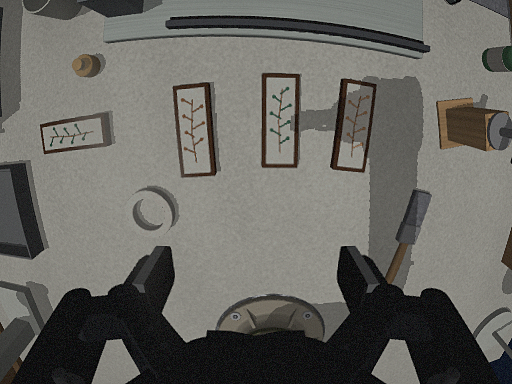

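```bash
cat > mt.py <<'E'
from h import *
def seg(c="wrist",im=None,show=True):
    """mount frames by colour -> rects on z=.015"""
    im=grab_frame(c) if im is None else im; cal=get_calibration(c)
    b,g,r=[im[...,i].astype(int) for i in range(3)]
    m=((r-b>12)&(r<125)&(r-g>5)).astype(np.uint8); out=[]
    m=cv2.morphologyEx(m,cv2.MORPH_CLOSE,np.ones((3,3)))
    cs,h=cv2.findContours(m,cv2.RETR_EXTERNAL,cv2.CHAIN_APPROX_NONE)
    for k in cs:
        if cv2.contourArea(k)<900: continue
        z=np.zeros(m.shape,np.uint8); cv2.drawContours(z,[k],-1,1,-1)
        o=rect(c,z,.014,cal)
        if 130<o[3]<175 and 50<o[4]<75: out.append(o)
    return out
if __name__=="__main__":
    import sys
    for o in seg(im=cv2.imread(sys.argv[1]) if len(sys.argv)>1 else None): print(o)
E
python3 mt.py pics/w4.png; python3 - <<'E'
from h import *
for n,ps in dict(A=[(340,80),(376,82),(364,172),(332,168)],B=[(263,73),(299,73),(299,166),(263,166)],C=[(173,86),(209,83),(215,175),(181,177)],D=[(40,124),(109,113),(111,145),(43,153)]).items():
    P=np.array([onplane("wrist",p,.02)[:2] for p in ps],np.float32)*1000; print(n,P.mean(0),[np.linalg.norm(P[i]-P[i-1]).round() for i in range(4)],"yaw",[np.degrees(np.arctan2(*(a-b)[::-1])).round(1) for a,b in ((P[0],P[3]),(P[1],P[2]),(P[1],P[0]))])
E
```

```text
[450.7 363.7 -88.3 151.2  58.1]
[442.1 127.6   2.9 151.2  61.2]
[ 450.2 -131.2   -5.4  151.4   63.2]
[ 4.557e+02 -1.010e+01 -3.000e-01  1.508e+02  5.770e+01]
A [ 450.75134 -129.69109] [np.float32(143.0), np.float32(62.0), np.float32(152.0), np.float32(57.0)] yaw [np.float32(-3.4), np.float32(-5.1), np.float32(-88.5)]
B [457.21283  -11.161077] [np.float32(147.0), np.float32(55.0), np.float32(148.0), np.float32(58.0)] yaw [np.float32(-0.2), np.float32(0.8), np.float32(-89.1)]
C [442.07333 126.33952] [np.float32(149.0), np.float32(58.0), np.float32(147.0), np.float32(57.0)] yaw [np.float32(2.2), np.float32(2.0), np.float32(-88.7)]
D [451.28796 353.95358] [np.float32(56.0), np.float32(159.0), np.float32(55.0), np.float32(159.0)] yaw [np.float32(-0.7), np.float32(-1.1), np.float32(-88.8)]
```

```bash
python3 to.py 0.450 -0.1305 0.10 -5; python3 to.py 0.450 -0.1305 0.003 -5
```

```text
[0.0425 0.1607 0.2404] [0.  0.1 4.7] q7 -1.69
[0.0426 0.1607 0.3374] [0.  0.1 4.7] q7 -1.69
```

```bash
python3 -m creep '[0.006,0.024,0.034,0,0,0.7, 0.012,0.048,0.068,0,0,1.4, 0.018,0.072,0.1,0,0,2, 0.024,0.096,0.135,0,0,3, 0.03,0.12,0.17,0,0,4, 0.036,0.142,0.2,0,0,4.7, 0.0425,0.161,0.23,0,0,4.7, 0.0425,0.161,0.24,0,0,4.7]'
python3 -m creep '[0,0,0.035,0,0,0, 0,0,0.07,0,0,0, 0,0,0.088,0,0,0, 0,0,0.094,0,0,0, 0,0,0.097,0,0,0, 0,0,0.097,0,0,0]'
python3 to.py 0.450 -0.1305 0.003 -5
```

```text
time_s: 15.85
eef_pos: [0.4477, -0.1349, 0.0959]
orientation: [[0.996, -0.093, -0.007], [-0.093, -0.996, 0.0], [-0.007, 0.0, -1.0]]
ft_force: [-1.1, -1.3, -1.3]
finger_gap: 0.0857
time_s: 16.35
eef_pos: [0.4508, -0.13, 0.0044]
orientation: [[0.996, -0.086, -0.0], [-0.086, -0.996, 0.0], [-0.0, -0.0, -1.0]]
ft_force: [-0.5, 0.5, -0.4]
finger_gap: 0.0854
[-0.0007  0.0005  0.0014] [-0.  0.  0.] q7 -1.5
```

```bash
cat > pl.py <<'E'
# pl.py slot_y dx dz cx h: TCP pose for mount centre at stand (9+dx, slot_y, 76+dz) mm; cx = mount centre along tool x from TCP, h = centre behind TCP along tool z (mm)
import sys,subprocess
import numpy as np
y,dx,dz,cx,h=map(float,sys.argv[1:6]); p=np.radians(float(sys.argv[6]) if len(sys.argv)>6 else 40); a=np.radians(-2.74)
X=np.array([9+dx,y,76+dz])-cx*np.array([np.cos(p),0,np.sin(p)])+h*np.array([np.sin(p),0,-np.cos(p)])
x,yy,z=X/1000
w=[.6624+np.cos(a)*x-np.sin(a)*yy,-.0467+np.sin(a)*x+np.cos(a)*yy,z]
print("tcp",np.round(w,4),end=" "); sys.stdout.flush()
subprocess.run(["python3","to.py",*map(str,w),"-2.74",str(np.degrees(p))])
E
python3 -m creep '[0,0,0.001,0,0,0, 0,0,0.001,0,0,0, 0,0,0.001,0,0,0, 0,0,0.001,0,0,0, 0,0,0.001,0,0,0, 0,0,0.001,0,0,0]' 1 40
python3 -m creep '[0,0,-0.03,0,0,0, 0,0,-0.07,0,0,0, 0,0,-0.11,0,0,0, 0,0,-0.15,0,0,0, 0,0,-0.2,0,0,0, 0,0,-0.2,0,0,0]'
python3 pl.py -150 6 60 0 6
```

```text
time_s: 16.85
eef_pos: [0.4517, -0.1299, 0.0049]
orientation: [[0.996, -0.086, 0.003], [-0.086, -0.996, -0.001], [0.003, 0.0, -1.0]]
ft_force: [-1.5, 1.1, 5.4]
finger_gap: 0.0569
time_s: 17.35
eef_pos: [0.4536, -0.1304, 0.2114]
orientation: [[0.996, -0.086, 0.012], [-0.086, -0.996, -0.003], [0.012, 0.002, -1.0]]
ft_force: [0.3, -0.2, -1.3]
finger_gap: 0.0563
tcp [ 0.6741 -0.1974  0.1314] [0.2244 0.0477 0.0828] [ 0.9 39.3 -2. ] q7 -1.45
```

```bash
python3 -m creep '[0.03,0.006,0,0,6,0, 0.06,0.012,0,0,12,0, 0.09,0.018,0,0,18,0, 0.12,0.025,0,0,24,-1, 0.15,0.031,0,0,30,-1, 0.18,0.038,0,0,36,-2, 0.21,0.045,0,0.9,39.3,-2, 0.224,0.048,0,0.9,39.3,-2]'
python3 -m creep '[0,0,0,0,0,0, 0,0,0,0,0,0]'
python3 pl.py -150 6 60 0 6;python3 pl.py -150 6 20 0 6; python3 pl.py -150 2 3 0 6
python3 -c "
from station import *;print([round(x,2) for x in get_state()['q']])"
```

```text
time_s: 18.02
eef_pos: [0.669, -0.1986, 0.2013]
orientation: [[0.772, -0.051, 0.634], [-0.042, -0.999, -0.029], [0.634, -0.004, -0.773]]
ft_force: [-1.2, -0.0, -1.8]
finger_gap: 0.0572
time_s: 18.18
eef_pos: [0.6693, -0.1967, 0.2027]
orientation: [[0.774, -0.048, 0.632], [-0.04, -0.999, -0.028], [0.633, -0.004, -0.775]]
ft_force: [-0.1, 0.8, -1.9]
finger_gap: 0.0568
tcp [ 0.6741 -0.1974  0.1314] [-0.0414  0.0007  0.0583] [-0.1  0.8 -0.2] q7 -1.01
tcp [ 0.6741 -0.1974  0.0914] [-0.0667  0.0009  0.0892] [-0.1  0.8 -0.2] q7 -1.01
tcp [ 0.6701 -0.1972  0.0744] [-0.0806  0.001   0.0999] [-0.1  0.8 -0.2] q7 -1.01
[np.float64(0.47), np.float64(0.17), np.float64(-0.15), np.float64(1.9), np.float64(-0.37), np.float64(0.44), np.float64(-1.01)]
```

```bash
python3 -m creep '[-0.02,0,0.025,0,0.8,0, -0.04,0.001,0.055,0,0.8,0, -0.055,0.001,0.073,0,0.8,0, -0.067,0.001,0.089,0,0.8,0, -0.067,0.001,0.089,0,0.8,0, -0.067,0.001,0.089,0,0.8,0]'
python3 pl.py -150 2 3 0 6
python3 - <<'E'
from h import *
a=cv2.resize(grab_frame("side")[90:290,150:410],None,fx=2.2,fy=2.2); b=cv2.resize(grab_frame("scene")[150:320,170:390],None,fx=2,fy=2)
o=np.zeros((440,a.shape[1]+10,3),np.uint8); cv2.imwrite("pics/p1.png",a); cv2.imwrite("pics/p1b.png",b)
E
```

```text
time_s: 18.68
eef_pos: [0.6732, -0.1971, 0.0913]
orientation: [[0.765, -0.048, 0.642], [-0.04, -0.999, -0.028], [0.643, -0.004, -0.766]]
ft_force: [1.2, -0.1, -0.4]
finger_gap: 0.0568
tcp [ 0.6701 -0.1972  0.0744] [-0.0132  0.0003  0.011 ] [-0.2  0.  -0.2] q7 -0.75
```

View pics/p1.png

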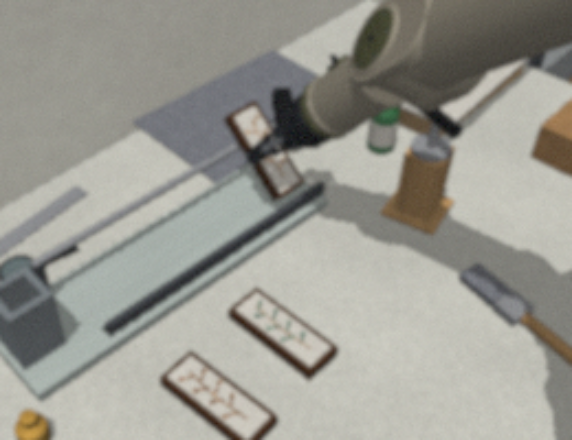

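```bash
python3 -m creep '[-0.005,0,0.004,0,0,0, -0.009,0,0.007,0,0,0, -0.013,0,0.011,0,0,0, -0.013,0,0.011,0,0,0]'
python3 -m creep '[-0.001,0,0.001,0,0,0, -0.002,0,0.002,0,0,0, -0.002,0,0.002,0,0,0]'; python3 pl.py -150 0 0 0 6
```

```text
time_s: 19.12
eef_pos: [0.6705, -0.1973, 0.074]
orientation: [[0.765, -0.048, 0.643], [-0.039, -0.999, -0.028], [0.643, -0.004, -0.766]]
ft_force: [-1.1, 0.4, -1.5]
finger_gap: 0.0564
time_s: 19.37
eef_pos: [0.671, -0.1974, 0.0732]
orientation: [[0.763, -0.048, 0.644], [-0.039, -0.999, -0.029], [0.645, -0.003, -0.764]]
ft_force: [-9.1, 2.2, 8.1]
finger_gap: 0.0568
tcp [ 0.6681 -0.1971  0.0714] [-0.0034 -0.0001 -0.0006] [-0.1 -0.2 -0.1] q7 -0.71
```

```bash
python3 -m creep '[-0.001,0,-0.001,0,0,0, -0.002,0,-0.001,0,0,0, -0.003,0,-0.001,0,0,0, -0.003,0,-0.001,0,0,0]'
python3 -m creep '[0,0,0,0,0,0, 0,0,0,0,0,0, 0,0,0,0,0,0, 0,0,0,0,0,0, 0,0,0,0,0,0]' 0
python3 -m creep '[0,0,-0.03,0,0,0, 0,0,-0.06,0,0,0, 0,0,-0.1,0,0,0, 0,0,-0.14,0,0,0, 0,0,-0.14,0,0,0]'
python3 to.py 0.456 -0.01 0.25 0
python3 mt.py
python3 - <<'E'
from h import *
cv2.imwrite("pics/p2.png",np.vstack([cv2.resize(grab_frame("side")[90:240,150:400],(750,300) and (500,300)),cv2.resize(grab_frame("scene")[170:320,180:430],(500,300))]))
E
```

```text
time_s: 19.7
eef_pos: [0.6691, -0.1976, 0.0724]
orientation: [[0.762, -0.049, 0.645], [-0.039, -0.999, -0.03], [0.646, -0.002, -0.763]]
ft_force: [-0.1, 0.5, 3.9]
finger_gap: 0.0567
time_s: 20.12
eef_pos: [0.6678, -0.1973, 0.0709]
orientation: [[0.764, -0.049, 0.643], [-0.039, -0.999, -0.029], [0.644, -0.003, -0.765]]
ft_force: [0.3, 0.2, 0.2]
finger_gap: 0.0854
time_s: 20.53
eef_pos: [0.5771, -0.195, 0.1852]
orientation: [[0.759, -0.051, 0.649], [-0.037, -0.999, -0.035], [0.65, 0.002, -0.76]]
ft_force: [0.5, -1.1, 0.5]
finger_gap: 0.0853
[-0.0567 -0.1785 -0.1343] [  1.2 -40.5  -2.7] q7 -0.71
```

View pics/p2.png

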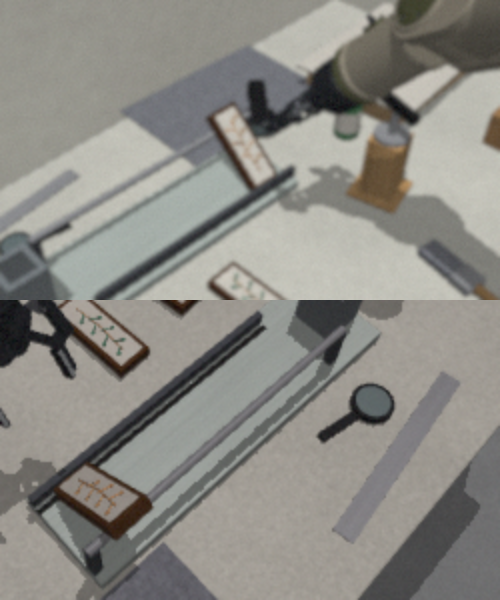

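```bash
python3 to.py 0.40 -0.01 0.25 0
python3 -m creep '[0,-0.02,-0.02,0,-6,0, -0.01,-0.045,-0.045,0.2,-12,0, -0.02,-0.07,-0.07,0.4,-18,-1, -0.03,-0.1,-0.09,0.6,-24,-1, -0.04,-0.13,-0.11,0.8,-30,-2, -0.05,-0.155,-0.125,1,-36,-2, -0.057,-0.178,-0.134,1.2,-40.5,-2.7, -0.057,-0.178,-0.134,1.2,-40.5,-2.7]'
python3 -m creep '[-0.03,0,-0.03,0,0,0, -0.03,0,-0.06,0,0,0, -0.03,0,-0.06,0,0,0]'
python3 mt.py; python3 to.py 0.456 -0.01 0.1 -0.3;
```

```text
[-0.097  -0.1748 -0.1745] [  0.9 -40.2  -2.7] q7 -0.71
time_s: 21.35
eef_pos: [0.4573, -0.0032, 0.2441]
orientation: [[1.0, 0.011, -0.012], [0.011, -1.0, 0.01], [-0.012, -0.01, -1.0]]
ft_force: [0.5, 1.0, 0.2]
finger_gap: 0.0853
time_s: 21.6
eef_pos: [0.4289, -0.0095, 0.308]
orientation: [[1.0, 0.003, -0.002], [0.003, -1.0, 0.007], [-0.002, -0.007, -1.0]]
ft_force: [1.0, 0.5, 0.9]
finger_gap: 0.0854
[448.4 364.3 -88.1 150.8  58. ]
[440.1 128.2   2.8 150.6  62.1]
[ 4.546e+02 -7.400e+00 -4.000e-01  1.505e+02  5.800e+01]
[0.0279 0.0019 0.2058] [-0.4  0.2  0.5] q7 -1.58
```

```bash
python3 -m creep '[0.008,0,0.04,-0.4,0.2,0.5, 0.016,0.001,0.08,-0.4,0.2,0.5, 0.024,0.001,0.12,-0.4,0.2,0.5, 0.027,0.001,0.16,-0.4,0.2,0.5, 0.027,0.001,0.2,-0.4,0.2,0.5, 0.027,0.001,0.24,-0.4,0.2,0.5, 0.027,0.001,0.27,-0.4,0.2,0.5, 0.027,0.001,0.27,-0.4,0.2,0.5]'
python3 to.py 0.455 -0.009 0.003 -0.3
```

```text
time_s: 22.32
eef_pos: [0.4467, -0.0084, 0.0274]
orientation: [[1.0, -0.006, -0.016], [-0.006, -1.0, 0.003], [-0.016, -0.003, -1.0]]
ft_force: [-1.8, 0.2, 0.2]
finger_gap: 0.0854
[0.0087 0.0006 0.0243] [-0.2  0.9 -0. ] q7 -1.8
```

```bash
python3 -m creep '[0,0,0.01,0,0,0, 0,0,0.02,0,0,0, 0,0,0.02,0,0,0, 0,0,0.02,0,0,0, 0,0,0.02,0,0,0]'
python3 to.py 0.455 -0.009 0.003 -0.3
```

```text
time_s: 22.73
eef_pos: [0.4534, -0.009, 0.0158]
orientation: [[1.0, -0.007, -0.001], [-0.007, -1.0, -0.001], [-0.001, 0.001, -1.0]]
ft_force: [0.9, 0.1, -0.8]
finger_gap: 0.0855
[ 0.0016 -0.      0.0128] [ 0.   0.1 -0.1] q7 -1.82
```

```bash
python3 -m creep '[0.001,0,0.006,0,0,0, 0.001,0,0.011,0,0,0, 0.001,0,0.011,0,0,0, 0.001,0,0.011,0,0,0]'
python3 -m creep '[0,0,0,0,0,0, 0,0,0,0,0,0, 0,0,0,0,0,0, 0,0,0,0,0,0, 0,0,0,0,0,0, 0,0,0,0,0,0]' 1 40
python3 -m creep '[0,0,-0.03,0,0,0, 0,0,-0.07,0,0,0, 0,0,-0.11,0,0,0, 0,0,-0.15,0,0,0, 0,0,-0.2,0,0,0, 0,0,-0.2,0,0,0, 0,0,-0.2,0,0,0]'
python3 pl.py -50 6 60 0 5
```

```text
time_s: 23.07
eef_pos: [0.453, -0.009, 0.0034]
orientation: [[1.0, -0.007, -0.004], [-0.007, -1.0, -0.0], [-0.004, 0.0, -1.0]]
ft_force: [0.2, 0.3, 0.2]
finger_gap: 0.0852
time_s: 23.57
eef_pos: [0.4535, -0.0088, 0.0041]
orientation: [[1.0, -0.007, -0.003], [-0.007, -1.0, -0.0], [-0.003, 0.0, -1.0]]
ft_force: [-0.9, 0.7, 5.9]
finger_gap: 0.0569
time_s: 24.15
eef_pos: [0.4558, -0.009, 0.2068]
orientation: [[1.0, -0.007, 0.003], [-0.007, -1.0, -0.002], [0.003, 0.002, -1.0]]
ft_force: [1.0, 0.1, -2.3]
finger_gap: 0.0569
tcp [ 0.6782 -0.0975  0.1322] [0.2227 0.0869 0.0754] [-0.7 39.8  2.3] q7 -1.66
```

```bash
python3 -m creep '[0.03,0.01,0,0,6,0, 0.06,0.02,0,0,12,1, 0.09,0.033,0,0,18,1, 0.12,0.047,0,0,24,1, 0.15,0.06,0,-0.4,30,2, 0.18,0.07,0,-0.6,36,2, 0.21,0.08,0,-0.7,39.8,2.3, 0.223,0.087,0,-0.7,39.8,2.3]'
python3 -m creep '[0,0,0,0,0,0, 0,0,0,0,0,0, 0,0,0,0,0,0]'
python3 pl.py -50 6 20 1 5
```

```text
time_s: 24.82
eef_pos: [0.6747, -0.0981, 0.1972]
orientation: [[0.771, -0.049, 0.634], [-0.04, -0.999, -0.029], [0.635, -0.003, -0.772]]
ft_force: [-0.7, -0.8, -1.4]
finger_gap: 0.0571
time_s: 25.07
eef_pos: [0.6751, -0.0966, 0.2006]
orientation: [[0.772, -0.047, 0.634], [-0.038, -0.999, -0.028], [0.635, -0.003, -0.773]]
ft_force: [-0.1, -0.1, -1.4]
finger_gap: 0.0569
tcp [ 0.6774 -0.0975  0.0915] [-0.0674  0.001   0.0858] [-0.1  0.6 -0.1] q7 -1.57
```

```bash
python3 -m creep '[-0.02,0,0.025,0,0.6,0, -0.04,0.001,0.053,0,0.6,0, -0.055,0.001,0.071,0,0.6,0, -0.067,0.001,0.086,0,0.6,0, -0.067,0.001,0.086,0,0.6,0, -0.067,0.001,0.086,0,0.6,0, -0.067,0.001,0.086,0,0.6,0]'
python3 pl.py -50 2 4 1 5
```

```text
time_s: 25.65
eef_pos: [0.6803, -0.0977, 0.0956]
orientation: [[0.761, -0.047, 0.646], [-0.037, -0.999, -0.029], [0.647, -0.002, -0.762]]
ft_force: [-0.2, -0.2, -1.9]
finger_gap: 0.0571
tcp [ 0.6734 -0.0973  0.0755] [-0.0182 -0.0001  0.0109] [-0.1 -0.3 -0. ] q7 -1.78
```

```bash
python3 -m creep '[-0.005,0,0.003,0,0,0, -0.01,0,0.006,0,0,0, -0.015,0,0.009,0,0,0, -0.018,0,0.011,0,0,0, -0.018,0,0.011,0,0,0, -0.018,0,0.011,0,0,0]'
python3 pl.py -50 0 0 1 5
```

```text
time_s: 26.15
eef_pos: [0.6726, -0.098, 0.0735]
orientation: [[0.763, -0.048, 0.645], [-0.038, -0.999, -0.03], [0.645, -0.002, -0.764]]
ft_force: [-0.1, -1.5, -1.8]
finger_gap: 0.0562
tcp [ 0.6714 -0.0972  0.0715] [-0.0022 -0.0007  0.0007] [-0.1 -0.2 -0.1] q7 -1.8
```

```bash
python3 -m creep '[-0.001,0,0.001,0,0,0, -0.002,0,0.001,0,0,0, -0.002,0,0.001,0,0,0]'
python3 -m creep '[0,0,0,0,0,0, 0,0,0,0,0,0, 0,0,0,0,0,0, 0,0,0,0,0,0, 0,0,0,0,0,0]' 0
python3 -m creep '[0,0,-0.03,0,0,0, 0,0,-0.06,0,0,0, 0,0,-0.1,0,0,0, 0,0,-0.14,0,0,0, 0,0,-0.14,0,0,0]'
python3 to.py 0.42 0.127 0.31 0
```

```text
time_s: 26.4
eef_pos: [0.672, -0.098, 0.0718]
orientation: [[0.763, -0.048, 0.645], [-0.038, -0.999, -0.03], [0.646, -0.002, -0.764]]
ft_force: [-0.0, 0.0, -2.0]
finger_gap: 0.0567
time_s: 26.82
eef_pos: [0.6722, -0.098, 0.0722]
orientation: [[0.762, -0.048, 0.645], [-0.038, -0.999, -0.03], [0.646, -0.002, -0.763]]
ft_force: [-0.5, -0.8, -0.1]
finger_gap: 0.0856
time_s: 27.23
eef_pos: [0.5936, -0.0982, 0.1667]
orientation: [[0.762, -0.055, 0.645], [-0.043, -0.998, -0.034], [0.646, -0.002, -0.763]]
ft_force: [-0.7, -0.8, 1.2]
finger_gap: 0.0853
[-0.0495 -0.2157 -0.229 ] [  1.  -40.2  -3.1] q7 -1.29
```

```bash
python3 -m creep '[0,-0.02,-0.03,0,-6,0, -0.01,-0.045,-0.06,0.2,-12,0, -0.02,-0.07,-0.09,0.4,-18,-1, -0.03,-0.1,-0.12,0.6,-24,-1, -0.035,-0.13,-0.15,0.8,-30,-2, -0.04,-0.16,-0.18,1,-36,-2, -0.045,-0.19,-0.205,1,-40,-3, -0.05,-0.216,-0.229,1,-40.2,-3]'
python3 -m creep '[0,0,0,0,0,0, 0,0,0,0,0,0, 0,0,0,0,0,0, 0,0,0,0,0,0]'
python3 mt.py; python3 to.py 0.442 0.127 0.1 2.8;
```

```text
time_s: 27.9
eef_pos: [0.4269, 0.1175, 0.3046]
orientation: [[1.0, -0.004, -0.005], [-0.004, -1.0, 0.004], [-0.005, -0.004, -1.0]]
ft_force: [0.1, 0.5, 0.9]
finger_gap: 0.0856
time_s: 28.23
eef_pos: [0.4265, 0.1164, 0.3034]
orientation: [[1.0, -0.004, 0.0], [-0.004, -1.0, 0.0], [0.0, -0.0, -1.0]]
ft_force: [0.1, -1.2, -0.4]
finger_gap: 0.0851
[448.  361.5 -87.8 156.8  58.2]
[439.9 129.3   2.9 151.2  58.1]
[ 0.0154 -0.0107  0.2034] [-0. -0. -3.] q7 -1.88
```

```bash
python3 -m creep '[0.006,-0.006,0.04,0,0,-1.5, 0.0135,-0.0127,0.08,0,0,-3, 0.0135,-0.0127,0.12,0,0,-3, 0.0135,-0.0127,0.16,0,0,-3, 0.0135,-0.0127,0.2,0,0,-3, 0.0135,-0.0127,0.24,0,0,-3, 0.0135,-0.0127,0.265,0,0,-3, 0.0135,-0.0127,0.265,0,0,-3]'
python3 -m creep '[0,0,0.01,0,0,0, 0,0,0.02,0,0,0, 0,0,0.02,0,0,0, 0,0,0.02,0,0,0, 0,0,0.02,0,0,0]'
python3 to.py 0.440 0.129 0.003 2.9
```

```text
time_s: 28.95
eef_pos: [0.4362, 0.1283, 0.0337]
orientation: [[0.999, 0.049, -0.009], [0.049, -0.999, -0.0], [-0.009, -0.0, -1.0]]
ft_force: [-0.3, -1.4, 0.3]
finger_gap: 0.0854
time_s: 29.37
eef_pos: [0.441, 0.1307, 0.02]
orientation: [[0.999, 0.05, 0.003], [0.05, -0.999, 0.001], [0.003, -0.001, -1.0]]
ft_force: [0.1, 0.7, 0.5]
finger_gap: 0.0854
[-0.0011  0.0016  0.017 ] [-0.  -0.2 -0. ] q7 -2.26
```

```bash
python3 -m creep '[0,0.001,0.008,0,0,0, 0,0.001,0.015,0,0,0, 0,0.001,0.015,0,0,0, 0,0.001,0.015,0,0,0]'
python3 -m creep '[0,0,0,0,0,0, 0,0,0,0,0,0, 0,0,0,0,0,0, 0,0,0,0,0,0, 0,0,0,0,0,0, 0,0,0,0,0,0]' 1 40
python3 -m creep '[0,0,-0.03,0,0,0, 0,0,-0.07,0,0,0, 0,0,-0.11,0,0,0, 0,0,-0.15,0,0,0, 0,0,-0.2,0,0,0, 0,0,-0.2,0,0,0, 0,0,-0.2,0,0,0]'
python3 pl.py 50 6 60 0 5
python3 -c "
from station import *;print([round(float(x),2) for x in get_state()['q']])"
```

```text
time_s: 29.7
eef_pos: [0.4397, 0.1294, 0.0035]
orientation: [[0.999, 0.051, -0.0], [0.051, -0.999, 0.001], [-0.0, -0.001, -1.0]]
ft_force: [-0.1, -0.1, 0.4]
finger_gap: 0.0854
time_s: 30.2
eef_pos: [0.4404, 0.1297, 0.0044]
orientation: [[0.999, 0.051, 0.001], [0.051, -0.999, 0.001], [0.001, -0.001, -1.0]]
ft_force: [-1.6, -0.8, 5.7]
finger_gap: 0.0571
time_s: 30.78
eef_pos: [0.4418, 0.1299, 0.2067]
orientation: [[0.999, 0.05, 0.007], [0.05, -0.999, 0.0], [0.007, 0.0, -1.0]]
ft_force: [-0.5, 0.3, -2.1]
finger_gap: 0.0569
tcp [0.683  0.0024 0.1322] [0.234  0.1395 0.0761] [-2.  39.6  5.4] q7 -1.99
[0.71, 0.15, -1.14, 1.81, 0.15, 1.27, -1.99]
```

```bash
python3 -m creep '[0.03,0.017,0,0,6,1, 0.06,0.034,0,0,12,2, 0.09,0.051,0,-1,18,3, 0.12,0.068,0,-1,24,4, 0.15,0.086,0,-1.5,30,5, 0.18,0.104,0,-2,36,5, 0.21,0.122,0,-2,39.6,5.4, 0.234,0.139,0,-2,39.6,5.4]'
python3 -m creep '[0,0,0,0,0,0, 0,0,0,0,0,0, 0,0,0,0,0,0]'
python3 pl.py 50 6 20 0 5
python3 -c "
from station import *;print([round(float(x),2) for x in get_state()['q']])"
```

```text
time_s: 31.45
eef_pos: [0.6784, 0.0022, 0.1985]
orientation: [[0.771, -0.046, 0.635], [-0.035, -0.999, -0.03], [0.636, 0.001, -0.772]]
ft_force: [0.1, 0.9, -0.7]
finger_gap: 0.0569
time_s: 31.7
eef_pos: [0.6794, 0.0033, 0.2012]
orientation: [[0.771, -0.047, 0.635], [-0.037, -0.999, -0.028], [0.635, -0.002, -0.772]]
ft_force: [0.1, -0.3, -1.1]
finger_gap: 0.0566
tcp [0.683  0.0024 0.0922] [-0.0665  0.0009  0.0865] [-0.1  0.6 -0. ] q7 -2.22
[0.76, 0.21, -0.94, 1.94, 0.64, 0.46, -2.22]
```

```bash
python3 -m creep '[-0.02,0,0.025,0,0.6,0, -0.04,0.001,0.053,0,0.6,0, -0.055,0.001,0.071,0,0.6,0, -0.067,0.001,0.086,0,0.6,0, -0.067,0.001,0.086,0,0.6,0, -0.067,0.001,0.086,0,0.6,0, -0.067,0.001,0.086,0,0.6,0]'
python3 pl.py 50 2 3 0 5
```

```text
time_s: 32.28
eef_pos: [0.6844, 0.0025, 0.0965]
orientation: [[0.761, -0.046, 0.647], [-0.035, -0.999, -0.03], [0.647, -0.0, -0.762]]
ft_force: [0.5, -0.2, -1.5]
finger_gap: 0.057
tcp [0.679  0.0026 0.0752] [-0.0179  0.0002  0.0127] [-0.1 -0.3  0.1] q7 -2.8
```

```bash
python3 -m creep '[-0.004,0,0.003,0,0,0, -0.007,0,0.005,0,0,0, -0.007,0,0.005,0,0,0]'
python3 pl.py 50 2 3 0 5; python3 -c "
from station import *;print([round(float(x),3) for x in get_state()['q']])"
```

```text
time_s: 32.53
eef_pos: [0.6824, 0.0013, 0.0883]
orientation: [[0.761, -0.048, 0.647], [-0.037, -0.999, -0.031], [0.648, -0.0, -0.762]]
ft_force: [-0.3, -0.7, -1.9]
finger_gap: 0.0565
tcp [0.679  0.0026 0.0752] [-0.0112 -0.001   0.0077] [ 0.  -0.4 -0. ] q7 -2.87
[0.405, 0.332, -0.567, 2.064, 1.285, 0.264, -2.872]
```

```bash
python3 -m creep '[-0.003,0,0.002,0,0,0, -0.006,-0.001,0.004,0,0,0, -0.006,-0.001,0.004,0,0,0]'
python3 pl.py 50 1 2 0 5; python3 -c "
from station import *;print([round(float(x),3) for x in get_state()['q']])"
```

```text
time_s: 32.78
eef_pos: [0.6804, 0.0026, 0.081]
orientation: [[0.761, -0.048, 0.647], [-0.037, -0.999, -0.031], [0.648, -0.0, -0.762]]
ft_force: [0.1, -0.2, -1.7]
finger_gap: 0.0571
tcp [0.678  0.0026 0.0742] [-0.0063  0.0001  0.0036] [-0.  -0.4 -0. ] q7 -2.94
[0.378, 0.338, -0.54, 2.074, 1.346, 0.256, -2.938]
```

```bash
python3 -m creep '[-0.002,0,0.001,0,0,-1, -0.004,0,0.002,0,0,-1.5, -0.004,0,0.002,0,0,-1.5, -0.004,0,0.002,0,0,-1.5]'
python3 pl.py 50 0 0 0 5; python3 -c "
from station import *;print([round(float(x),3) for x in get_state()['q']])"
```

```text
time_s: 33.12
eef_pos: [0.6783, 0.0026, 0.0758]
orientation: [[0.763, -0.028, 0.646], [-0.01, -0.999, -0.031], [0.646, 0.017, -0.763]]
ft_force: [0.3, -0.3, -1.2]
finger_gap: 0.0571
tcp [0.677  0.0027 0.0722] [-0.0033 -0.0001  0.002 ] [ 0.  -0.3  1.5] q7 -2.95
[0.364, 0.342, -0.524, 2.081, 1.386, 0.25, -2.954]
```

```bash
python3 -m creep '[-0.001,0,0.001,0,0,0, -0.002,0,0.0015,0,0,0, -0.002,0,0.0015,0,0,0]'
python3 -m creep '[0,0,0,0,0,0, 0,0,0,0,0,0, 0,0,0,0,0,0, 0,0,0,0,0,0, 0,0,0,0,0,0]' 0
python3 -c "
from station import *;print([round(float(x),3) for x in get_state()['q']])"
python3 -m creep '[0,0,-0.03,0,0,0, 0,0,-0.06,0,0,0, 0,0,-0.1,0,0,0, 0,0,-0.14,0,0,0, 0,0,-0.14,0,0,0]'
python3 -c "
from station import *;print([round(float(x),3) for x in get_state()['q']])"
python3 - <<'E'
from h import *
cv2.imwrite("pics/p3.png",np.vstack([cv2.resize(grab_frame("side")[90:240,130:380],(500,300)),cv2.resize(grab_frame("scene")[150:300,200:450],(500,300))]))
E
python3 to.py 0.42 0.3 0.31 90
```

```text
time_s: 33.37
eef_pos: [0.6775, 0.0026, 0.0729]
orientation: [[0.763, -0.028, 0.645], [-0.01, -0.999, -0.031], [0.646, 0.017, -0.763]]
ft_force: [-0.3, -0.4, -2.4]
finger_gap: 0.0571
time_s: 33.78
eef_pos: [0.6779, 0.0026, 0.0735]
orientation: [[0.763, -0.028, 0.646], [-0.01, -0.999, -0.031], [0.647, 0.017, -0.763]]
ft_force: [0.5, 0.6, 1.0]
finger_gap: 0.0852
[0.349, 0.342, -0.507, 2.084, 1.407, 0.245, -2.978]
time_s: 34.2
eef_pos: [0.6031, 0.0027, 0.1639]
orientation: [[0.763, -0.034, 0.645], [-0.015, -0.999, -0.035], [0.646, 0.017, -0.763]]
ft_force: [-1.2, -0.6, -0.4]
finger_gap: 0.0858
[0.708, 0.029, -0.83, 2.174, 0.482, 0.283, -2.131]
[-0.0509 -0.2884 -0.2399] [ 33.  -30.4 -87.5] q7 -2.13
```

View pics/p3.png

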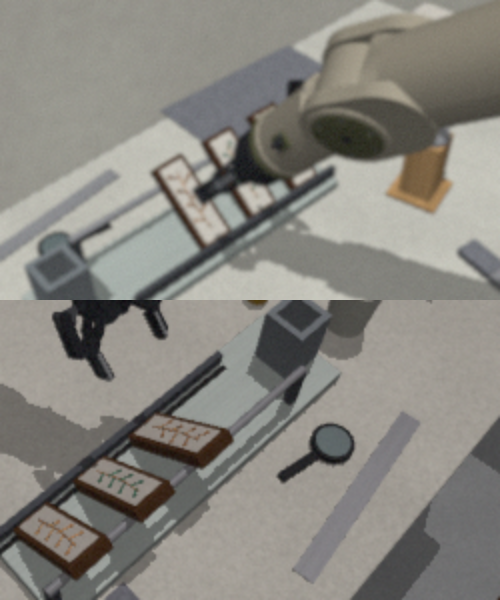

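```bash
python3 to.py 0.47 0.15 0.31 0; python3 -m creep '[0,-0.01,-0.03,0,-6,0, 0,-0.02,-0.06,0,-12,0, 0,-0.04,-0.09,0,-18,0, 0,-0.06,-0.12,0,-24,0, 0,-0.08,-0.14,0.5,-30,-0.5, -0.003,-0.1,-0.16,0.8,-36,-1, -0.005,-0.12,-0.18,1,-40,-1, -0.01,-0.145,-0.195,1,-40,-1]'
python3 to.py 0.43 0.30 0.31 90
```

```text
[-0.0103 -0.1403 -0.2021] [  1.7 -40.4  -1.6] q7 -2.13
time_s: 34.97
eef_pos: [0.4788, 0.1495, 0.3014]
orientation: [[1.0, -0.025, -0.008], [-0.025, -1.0, -0.008], [-0.008, 0.008, -1.0]]
ft_force: [1.9, -1.6, -1.1]
finger_gap: 0.0853
[-0.0526 -0.1492 -0.0094] [  0.    0.7 -91.4] q7 -2.12
```

```bash
python3 -m creep '[-0.006,-0.02,-0.01,0,0,-7, -0.012,-0.04,-0.01,0,0,-14, -0.02,-0.06,-0.01,0,0,-21, -0.03,-0.08,-0.01,0,0,-28, -0.035,-0.1,-0.01,0,0,-35, -0.04,-0.12,-0.01,0,0,-42, -0.046,-0.135,-0.01,0,0,-49, -0.05,-0.149,-0.01,0,0,-56]'
python3 -m creep '[0,0,0,0,0,-7, 0,0,0,0,0,-14, 0,0,0,0,0,-21, 0,0,0,0,0,-28, 0,0,0,0,0,-35, 0,0,0,0,0,-35, 0,0,0,0,0,-35]'
python3 mt.py; python3 to.py 0.4495 0.361 0.1 91.7
python3 -c "
from station import *;print([round(float(x),3) for x in get_state()['q']])"
```

```text
time_s: 35.63
eef_pos: [0.4288, 0.3038, 0.3109]
orientation: [[0.569, 0.822, 0.007], [0.822, -0.569, -0.011], [-0.004, 0.012, -1.0]]
ft_force: [0.0, 1.0, -0.4]
finger_gap: 0.0852
time_s: 36.22
eef_pos: [0.4287, 0.3032, 0.3109]
orientation: [[0.003, 1.0, 0.005], [1.0, -0.003, -0.008], [-0.008, 0.005, -1.0]]
ft_force: [0.1, 0.9, 0.1]
finger_gap: 0.0853
[447.7 360.1 -88.2 151.4  58.5]
[0.0594 0.0201 0.2108] [ 0.2  0.5 -1.8] q7 -1.03
[0.339, 0.438, -1.393, 1.46, 0.438, 1.601, -1.026]
```

```bash
python3 -m creep '[0.02,0.006,0.03,0,0,-1.8, 0.04,0.012,0.06,0,0,-1.8, 0.0575,0.018,0.09,0,0,-1.8, 0.0575,0.0185,0.13,0,0,-1.8, 0.0575,0.0185,0.17,0,0,-1.8, 0.0575,0.0185,0.21,0,0,-1.8, 0.0575,0.0185,0.24,0,0,-1.8, 0.0575,0.0185,0.27,0,0,-1.8]'
python3 -m creep '[0,0,0.01,0,0,0, 0,0,0.02,0,0,0, 0,0,0.02,0,0,0, 0,0,0.02,0,0,0, 0,0,0.02,0,0,0]'
python3 to.py 0.4477 0.3605 0.003 91.8
python3 -c "
from station import *;print([round(float(x),3) for x in get_state()['q']])"
```

```text
time_s: 36.93
eef_pos: [0.4466, 0.3588, 0.039]
orientation: [[-0.031, 1.0, 0.004], [0.999, 0.031, -0.009], [-0.009, 0.004, -1.0]]
ft_force: [0.6, -1.0, 0.3]
finger_gap: 0.0853
time_s: 37.35
eef_pos: [0.4472, 0.3605, 0.0233]
orientation: [[-0.035, 0.999, 0.005], [0.999, 0.035, -0.005], [-0.005, 0.005, -1.0]]
ft_force: [0.3, 0.0, -0.4]
finger_gap: 0.0856
[0.0001 0.0004 0.0203] [0.3 0.3 0.2] q7 -1.24
[0.048, 0.764, -1.103, 1.714, 0.752, 1.15, -1.243]
```

```bash
sed 's/"-2.74",str(np.degrees(p))/"177.26",str(-np.degrees(p))/' pl.py > pl2.py
python3 -m creep '[0,0,0.01,0.3,0.3,0, 0,0,0.019,0.3,0.3,0, 0,0,0.019,0.3,0.3,0, 0,0,0.019,0.3,0.3,0]'
python3 -m creep '[0,0,0,0,0,0, 0,0,0,0,0,0, 0,0,0,0,0,0, 0,0,0,0,0,0, 0,0,0,0,0,0, 0,0,0,0,0,0]' 1 40
python3 -m creep '[0,0,-0.03,0,0,0, 0,0,-0.07,0,0,0, 0,0,-0.11,0,0,0, 0,0,-0.15,0,0,0, 0,0,-0.2,0,0,0, 0,0,-0.23,0,0,0, 0,0,-0.23,0,0,0]'
python3 to.py 0.52 0.22 0.24 145;python3 pl2.py 150 6 110 0 5
python3 -c "
from station import *;print([round(float(x),3) for x in get_state()['q']])"
```

```text
time_s: 37.68
eef_pos: [0.4461, 0.3588, 0.0018]
orientation: [[-0.036, 0.999, -0.003], [0.999, 0.036, -0.003], [-0.002, -0.003, -1.0]]
ft_force: [-0.5, 0.7, -0.0]
finger_gap: 0.0854
time_s: 38.18
eef_pos: [0.4467, 0.3598, 0.0031]
orientation: [[-0.036, 0.999, -0.001], [0.999, 0.036, -0.001], [-0.001, -0.001, -1.0]]
ft_force: [-0.1, -1.0, 6.1]
finger_gap: 0.057
time_s: 38.77
eef_pos: [0.4477, 0.3627, 0.2401]
orientation: [[-0.037, 0.999, 0.005], [0.999, 0.037, 0.005], [0.005, 0.005, -1.0]]
ft_force: [-0.2, 0.8, -0.3]
finger_gap: 0.0568
[-0.1452  0.067  -0.0002] [  0.4  -0.1 -52.9] q7 -1.1
tcp [0.6878 0.1023 0.1822] [-0.2693  0.23    0.0578] [-29.2 -32.3 -81.6] q7 -1.1
[0.135, 0.569, -1.282, 1.464, 0.546, 1.501, -1.098]
```

```bash
python3 -m creep '[-0.02,0.008,0,0,0,-7, -0.04,0.017,0,0,0,-14, -0.06,0.025,0,0,0,-21, -0.08,0.034,0,0,0,-28, -0.1,0.043,0,0,0,-35, -0.12,0.052,0,0,0,-42, -0.135,0.06,0,0,0,-49, -0.145,0.067,0,0,0,-53]'
python3 -m creep '[0,0,0,0,0,0, 0,0,0,0,0,0]'
python3 pl2.py 150 6 110 0 5
python3 -c "
from station import *;print([round(float(x),3) for x in get_state()['q']])"
```

```text
time_s: 39.43
eef_pos: [0.52, 0.2149, 0.2316]
orientation: [[-0.822, 0.569, -0.003], [0.569, 0.822, -0.003], [0.001, -0.004, -1.0]]
ft_force: [0.2, -0.3, -1.3]
finger_gap: 0.0573
time_s: 39.6
eef_pos: [0.519, 0.217, 0.2319]
orientation: [[-0.818, 0.576, -0.003], [0.576, 0.818, -0.001], [0.002, -0.003, -1.0]]
ft_force: [-0.1, 1.0, -0.9]
finger_gap: 0.0571
tcp [0.6878 0.1023 0.1822] [-0.2041  0.0035  0.0493] [-11.4 -39.1 -31. ] q7 0.0
[0.495, 0.685, -1.47, 1.503, 0.679, 1.563, 0.002]
```

```bash
python3 -m creep '[-0.025,0,0,-1.5,-5,-4, -0.05,0,0,-3,-10,-8, -0.075,0,0,-4.5,-15,-12, -0.1,0.001,0,-6,-20,-16, -0.13,0.002,0,-7.5,-26,-20, -0.155,0.003,0.01,-9,-31,-25, -0.18,0.003,0.03,-10.5,-36,-29, -0.204,0.003,0.045,-11.4,-39.1,-31]'
python3 -m creep '[0,0,0,0,0,0, 0,0,0,0,0,0, 0,0,0,0,0,0]'
python3 pl2.py 150 6 20 0 5
python3 -c "
from station import *;print([round(float(x),3) for x in get_state()['q']])"
```

```text
time_s: 40.27
eef_pos: [0.6861, 0.1049, 0.1858]
orientation: [[-0.763, 0.038, 0.645], [0.028, 0.999, -0.025], [-0.646, -0.001, -0.764]]
ft_force: [0.8, -1.9, -1.5]
finger_gap: 0.0568
time_s: 40.52
eef_pos: [0.6872, 0.1051, 0.1879]
orientation: [[-0.765, 0.044, 0.643], [0.034, 0.999, -0.027], [-0.644, 0.001, -0.765]]
ft_force: [0.3, 1.1, -0.4]
finger_gap: 0.057
tcp [0.6878 0.1023 0.0922] [ 0.0611 -0.0029  0.0737] [0.2 0.1 0.1] q7 0.32
[0.805, 0.554, -1.4, 1.91, 1.308, 0.828, 0.32]
```

```bash
python3 -m creep '[0.02,-0.001,0.02,0,0,0, 0.035,-0.002,0.04,0,0,0, 0.05,-0.003,0.06,0,0,0, 0.061,-0.003,0.074,0,0,0, 0.061,-0.003,0.074,0,0,0, 0.061,-0.003,0.074,0,0,0]'
python3 pl2.py 150 2 3 0 5
python3 -c "
from station import *;print([round(float(x),3) for x in get_state()['q']])"
```

```text
time_s: 41.02
eef_pos: [0.6886, 0.1021, 0.0922]
orientation: [[-0.765, 0.043, 0.643], [0.033, 0.999, -0.027], [-0.644, 0.001, -0.765]]
ft_force: [-0.2, 0.7, -0.7]
finger_gap: 0.057
tcp [0.6838 0.1024 0.0752] [0.0147 0.0001 0.0099] [0.2 0.1 0.2] q7 0.08
[0.667, 0.647, -1.208, 1.993, 1.573, 0.758, 0.076]
```

```bash
python3 -m creep '[0.005,0,0.004,0,0,0, 0.01,0,0.007,0,0,0, 0.0145,0,0.009,0,0,0, 0.0145,0,0.009,0,0,0]'
python3 -m creep '[0.001,0,0,0,0,0, 0.002,0,0.001,0,0,0, 0.003,0,0.001,0,0,0, 0.003,0,0.001,0,0,0]'
python3 pl2.py 150 0 0 0 5
```

```text
time_s: 41.35
eef_pos: [0.684, 0.1003, 0.076]
orientation: [[-0.763, 0.044, 0.645], [0.034, 0.999, -0.029], [-0.645, -0.0, -0.764]]
ft_force: [4.2, 1.3, -1.5]
finger_gap: 0.0567
time_s: 41.68
eef_pos: [0.6838, 0.1001, 0.0749]
orientation: [[-0.762, 0.045, 0.646], [0.034, 0.999, -0.029], [-0.647, -0.0, -0.762]]
ft_force: [7.7, 0.9, 1.8]
finger_gap: 0.0569
tcp [0.6818 0.1025 0.0722] [0.0034 0.0024 0.0007] [0.1 0.3 0.1] q7 0.01
```

```bash
python3 -m creep '[-0.002,0,0.001,0,0,0, -0.002,0,0.001,0,0,0, -0.002,0,0.001,0,0,0]'
python3 -m creep '[0,0,0,0,0,0, 0,0,0,0,0,0, 0,0,0,0,0,0, 0,0,0,0,0,0, 0,0,0,0,0,0]' 0
python3 -m creep '[0,0,-0.03,0,0,0, 0,0,-0.06,0,0,0, 0,0,-0.1,0,0,0, 0,0,-0.15,0,0,0, 0,0,-0.2,0,0,0, 0,0,-0.2,0,0,0, 0,0,-0.2,0,0,0]'
python3 - <<'E'
from h import *
cv2.imwrite("pics/p4.png",np.vstack([cv2.resize(grab_frame("side")[110:260,130:380],(550,330),interpolation=cv2.INTER_CUBIC),cv2.resize(grab_frame("scene")[145:265,180:380],(450,270),interpolation=cv2.INTER_CUBIC).copy() if 0 else cv2.resize(grab_frame("scene")[140:260,190:440],(550,264),interpolation=cv2.INTER_CUBIC)]))
E
```

```text
time_s: 41.93
eef_pos: [0.6843, 0.0997, 0.0734]
orientation: [[-0.764, 0.045, 0.644], [0.034, 0.999, -0.03], [-0.644, -0.001, -0.765]]
ft_force: [2.7, -0.9, 0.4]
finger_gap: 0.0567
time_s: 42.35
eef_pos: [0.6838, 0.1, 0.0729]
orientation: [[-0.765, 0.044, 0.643], [0.033, 0.999, -0.029], [-0.644, -0.001, -0.765]]
ft_force: [0.4, 1.4, -0.8]
finger_gap: 0.0855
time_s: 42.93
eef_pos: [0.565, 0.0976, 0.1661]
orientation: [[-0.808, 0.039, 0.588], [0.015, 0.999, -0.047], [-0.589, -0.029, -0.807]]
ft_force: [-0.2, 0.7, -3.7]
finger_gap: 0.0856
```

View pics/p4.png

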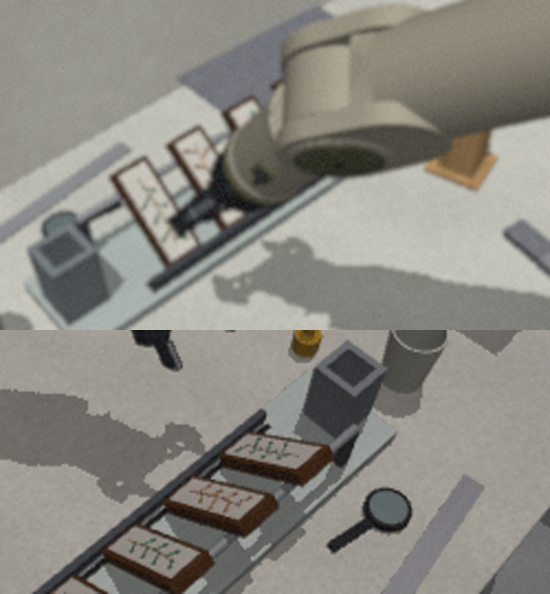

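```bash
python3 to.py 0.45 0.1 0.35 175
```

```text
[-0.0151 -0.0088 -0.2149] [-0.9 36.4  3.2] q7 0.71
```

```bash
python3 -m creep '[0,0,-0.03,0,6,0, 0,0,-0.06,0,12,0, 0,0,-0.09,0,18,1, 0,0,-0.12,0,24,2, 0,0,-0.15,0,30,3, -0.01,-0.005,-0.18,-0.9,36,3, -0.015,-0.009,-0.215,-0.9,36.4,3, -0.015,-0.009,-0.215,-0.9,36.4,3]'
python3 to.py 0.36 -0.5 0.4 175
python3 -c "
from station import *;print([round(float(x),3) for x in get_state()['q']])"
```

```text
time_s: 43.7
eef_pos: [0.4522, 0.0947, 0.3532]
orientation: [[-0.996, 0.088, -0.01], [0.088, 0.996, 0.0], [0.01, -0.0, -1.0]]
ft_force: [2.2, -0.9, -0.4]
finger_gap: 0.0857
[ 0.0397 -0.6005 -0.0462] [-0.  -0.6 -0.1] q7 1.14
[0.874, 0.106, -1.222, 1.515, 0.096, 1.599, 1.137]
```

```bash
python3 -m creep '[0.005,-0.04,-0.01,0,0,0, 0.01,-0.08,-0.02,0,0,0, 0.02,-0.12,-0.03,0,0,0, 0.03,-0.16,-0.04,0,0,0, 0.04,-0.2,-0.045,0,0,0, 0.04,-0.24,-0.045,0,0,0, 0.05,-0.28,-0.045,0,0,0, 0.05,-0.32,-0.045,0,0,0]'
python3 -m creep '[0.005,-0.04,0,0,0,0, 0.01,-0.08,0,0,0,0, 0.02,-0.12,0,0,0,0, 0.03,-0.16,0,0,0,0, 0.04,-0.2,0,0,0,0, 0.04,-0.24,0,0,0,0, 0.04,-0.24,0,0,0,0]'
python3 - <<'E'
from h import *
a=grab_frame("side")[90:300,60:380]; b=grab_frame("scene")[90:360,80:420]
a=cv2.resize(a,(396,260),interpolation=cv2.INTER_CUBIC);a=cv2.resize(a,(457,300)); b=cv2.resize(b,(340,270))
o=np.zeros((600,756,3),np.uint8)
o[:300,:457]=a; b=cv2.resize(grab_frame("scene")[90:360,80:420],(378,300)); o[300:,378:]=b
w=cv2.resize(grab_frame("side")[90:240,130:330],(378,284),interpolation=cv2.INTER_CUBIC); o[300:584,:378]=w
cv2.imwrite("pics/fin.png",o); s=get_state(); print(s["eef_pos"],s["time_s"])
for c in("scene","side"):
    for n in("glue","cup","key_grip"): print(c,n,[(round(r["p"],2),np.round(r["xy"])) for r in search_frame(c,n)[:2]])
E
```

```text
time_s: 44.37
eef_pos: [0.3727, -0.2195, 0.3924]
orientation: [[-0.996, 0.085, -0.011], [0.085, 0.996, -0.003], [0.01, -0.004, -1.0]]
ft_force: [2.1, 0.3, 0.8]
finger_gap: 0.0855
time_s: 44.95
eef_pos: [0.3095, -0.4612, 0.3869]
orientation: [[-0.995, 0.096, -0.014], [0.096, 0.995, 0.006], [0.015, 0.004, -1.0]]
ft_force: [-1.1, -2.1, -1.2]
finger_gap: 0.0855
[ 0.31595911 -0.45164531  0.39179428] 45.15
scene glue [(0.59, array([138., 326.]))]
scene cup [(0.77, array([376., 147.]))]
scene key_grip [(0.63, array([377., 148.])), (0.55, array([122., 248.]))]
side glue [(0.56, array([326., 145.]))]
side cup [(0.58, array([116., 260.]))]
side key_grip [(0.97, array([348., 155.]))]
```

View pics/fin.png

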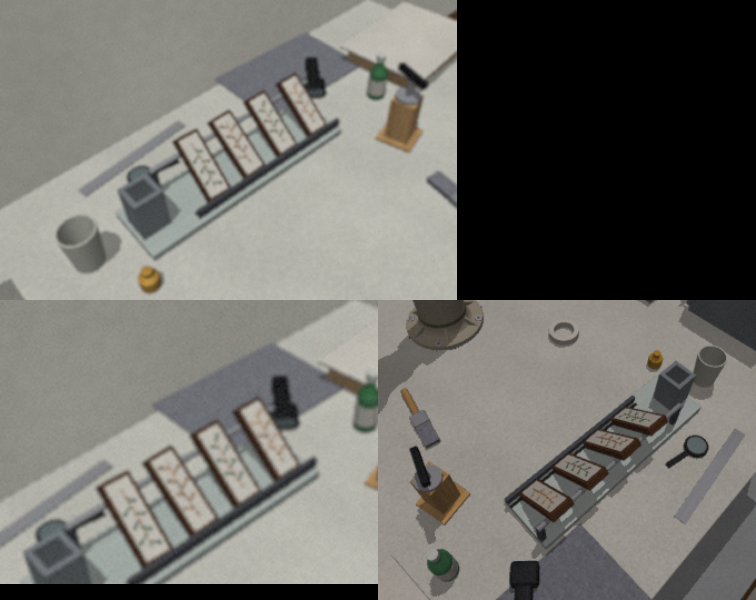

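```bash
python3 -m creep '[0,0,0,0,0,0, 0,0,0,0,0,0, 0,0,0,0,0,0, 0,0,0,0,0,0]'; python3 -c "
from station import *;print(sign_off())"
```

```text
time_s: 45.78
eef_pos: [0.3159, -0.4513, 0.3933]
orientation: [[-0.997, 0.081, -0.004], [0.081, 0.997, 0.001], [0.004, 0.001, -1.0]]
ft_force: [0.2, 0.2, 0.9]
finger_gap: 0.0852
the job is handed in; nothing more can be done
None
```

The job is done and handed in at about 46 s; `sign_off()` gave no verdict.

- **Key:** I lifted it out of the holder, lowered it over the stem and turned it clockwise until the torque rose to about 0.4 N m at the stop. The camera then showed the toe bar up, and I hung the key back in its holder.
- **Mounts:** All four lean face up and lengthwise on the rail, at stand y of about -150, -50, 50 and 150 mm, with their feet behind the toe bar.

**Last checks:** The final side and scene pictures show all four mounts leaning side by side, the toe bar up and the key in its holder. The glue bottle and cup are upright where they started, and the gripper is clear of everything.

**What was off:**
- **Third mount:** joint 7 came close to its limit while I placed it, reaching -2.98 of -3.01 rad. I turned the mount about 1.5 degrees and let it go 1 to 2 mm high; it settled properly.
- **Fourth mount:** its foot touched the toe bar lightly, at about 8 N, before release.
- **Detector:** in the last scene picture it put its best guess for the key on the cup, at 0.63. Its second guess there, 0.55, and the side view, 0.97, both put the key at the holder.

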